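# Pack the printed plates and close the case

### The job

Take the wooden packing bar out of the open carrying case and lay it in the plywood tray. Then lay every acrylic plate flat in a pocket of the case, one to a pocket with the brown panel up, holding plates by their edges and never pressing on the panels. Last, swing the upper shell down without slamming it and bring it sideways so that the two shells are fully shut and flush edge to edge; do not push the other things on the table about.

Things in the scene. Friction and masses are not known exactly. Their poses are not given: they have to be found in the camera images.
- case: grey carrying case, fixed lower shell: 157 mm (x) by 182 mm (y), rim 34 mm above the table, walls and floor 4 mm. Origin: centre of its underside on the table; x points from its front (tongue side) to the hinge, z up. Inside are four pockets, two rows of two (points pocket0 to 3), 80 mm apart in x, 76 mm in y, with black stops around them, 16 mm above the table
- case_tongue (a point): centre of the fixed black tongue on the middle of the lower shell's front: 32 mm long (along case x, reaching out from the wall), 30 mm wide (y), 12 mm high; its top is level with the rim
- case_hinge (a point): middle of the hinge line, which runs along case y at 82.5 mm behind the case's centre and 34 mm above the table
- lid (a joint): angle of the upper shell about the hinge line: 0 shut (rims meet), grows as it opens, 2.1 at most. Starts wide open, leaning back, its tongue end about 210 mm above the table behind the rear pockets: mind it. The hinge is stiff: the shell stays where it is left; about 2 to 4 N at its tongue moves it. The shell is 157 x 182 x 22 mm, 0.22 kg
- lid_slide (a joint): sideways offset (m) of the upper shell along the hinge line, in the +y direction of the case: 0 when the two shells are edge to edge. The hinge pin has 13 mm of end play each way with friction (about 2 N to slide it), and stays where it is left
- lid_tongue (a point): centre of the upper shell's black tongue, 32 x 30 x 12 mm like the lower one, 30 mm wide along the hinge line at every angle; 177 mm from the hinge line and, shut, 6 mm above the rim. Shut and edge to edge, the tongues lie exactly one on the other, so pinching both together across their width brings the shells edge to edge
- bar: wooden packing bar, 120 x 30 x 30 mm, 70 g, lying in the open case across the pockets (on the stops, 16 mm above the table). Origin: centre of its underside; x along its length
- bar_center (a point): centre of the packing bar
- tray: fixed open plywood tray on the right, outside 175 (x) x 105 (y) x 28 mm, walls and floor 5 mm; empty. Origin: centre of its underside on the table
- pocket0 (a point): centre of the top of pocket 0's pedestal (46 x 30 mm, 10 mm above the table), case x -40, y +38 mm; a seated plate's origin lies here, long side along case x. Stops 6 mm above the pedestal: ends 69 mm apart in x, corners 49 mm apart in y; the middle 49 mm of both long sides is free for fingers, 24 mm or more of room there
- pocket1 (a point): centre of the top of pocket 1's pedestal (46 x 30 mm, 10 mm above the table), case x -40, y -38 mm; a seated plate's origin lies here, long side along case x. Stops 6 mm above the pedestal: ends 69 mm apart in x, corners 49 mm apart in y; the middle 49 mm of both long sides is free for fingers, 24 mm or more of room there
- pocket2 (a point): centre of the top of pocket 2's pedestal (46 x 30 mm, 10 mm above the table), case x +40, y +38 mm; a seated plate's origin lies here, long side along case x. Stops 6 mm above the pedestal: ends 69 mm apart in x, corners 49 mm apart in y; the middle 49 mm of both long sides is free for fingers, 24 mm or more of room there
- pocket3 (a point): centre of the top of pocket 3's pedestal (46 x 30 mm, 10 mm above the table), case x +40, y -38 mm; a seated plate's origin lies here, long side along case x. Stops 6 mm above the pedestal: ends 69 mm apart in x, corners 49 mm apart in y; the middle 49 mm of both long sides is free for fingers, 24 mm or more of room there
- plate0: white acrylic plate, 64 (x) x 44 (y) x 8 mm, 30 g, lying flat on the left of the table on a thin green mat. Its upper face carries a brown vinyl panel, 52 x 32 mm, 1.5 mm proud, that must not be pressed. Origin: centre of its underside. All plates are alike; two to four are there
- plate1: white acrylic plate, 64 (x) x 44 (y) x 8 mm, 30 g, lying flat on the left of the table on a thin green mat. Its upper face carries a brown vinyl panel, 52 x 32 mm, 1.5 mm proud, that must not be pressed. Origin: centre of its underside. All plates are alike; two to four are there
- plate2: white acrylic plate, 64 (x) x 44 (y) x 8 mm, 30 g, lying flat on the left of the table on a thin green mat. Its upper face carries a brown vinyl panel, 52 x 32 mm, 1.5 mm proud, that must not be pressed. Origin: centre of its underside. All plates are alike; two to four are there
- plate3: white acrylic plate, 64 (x) x 44 (y) x 8 mm, 30 g, lying flat on the left of the table on a thin green mat. Its upper face carries a brown vinyl panel, 52 x 32 mm, 1.5 mm proud, that must not be pressed. Origin: centre of its underside. All plates are alike; two to four are there
- tape: bystander: roll of paper tape, 72 mm across, 24 mm high; origin at the centre of its underside, or under its middle
- glue: bystander: white bottle, 36 mm across, 70 mm high, standing between the case and the plates; origin at the centre of its underside, or under its middle
- mug: bystander: white mug, 80 mm across, 95 mm high; origin at the centre of its underside, or under its middle
Not all that is in view belongs to the job. What is shaped like the plate2 but red or turquoise is not meant. What is shaped like the plate0 but purple or yellow is not meant.

How it is judged:
By the outcome, as a careful person would: the job done as asked, in the order asked, and still so for the second after the job is handed in, with the robot touching nothing.
Of plate0, plate1, plate2, plate3 only 2 to 4 are there at a start; the rules pass over those that are not, and their reading is None.
At some moment in a run one of plate0, plate1, plate2, plate3 may be knocked a few centimetres aside while the robot is not near it.
Once in a run the grip may slacken for a moment while it holds something.
It also fails if it takes over 210 s, if anything falls off the work surface, if the arm or the gripper's body presses on something with over 40 N, if the wrist force passes 120 N, or if a joint passes its speed limit or range.

### The arm

A 6-joint arm with a two-finger parallel gripper is mounted at the origin on the work surface. World frame = base frame: x ahead of the robot, y to its left, z up, the work surface at z = 0. Lengths are in m, angles in rad, forces in N, time in s.
With the tool pointing down it reaches from about 0.2 to 0.875 m from the base axis. Payload 3.4 kg.
Tool frame: the origin (TCP) lies between the finger pads; the fingertips stand 22 mm ahead of it and the grasp point (between the pads) lies 3 mm ahead of it; z points along the fingers, y is the line along which they close (so a half turn about z gives the same grasp; the last joint's range is limited). The gripper opens to 94 mm and grips with 3 to 60 N. Pads are 16 mm wide; open, the fingers measure 119 mm over their backs; the gripper's body (75 mm by 177 mm) begins 78 mm behind the grasp point.
Start: joints at [1.188, 0.276, 1.505, -0, 1.361, -0.121], TCP at [0.149, 0.555, 0.227] pointing down, gripper open.
Joint ranges: [-2.89, 2.89], [-0.75, 2.08], [0.22, 2.7], [-1.18, 4.32], [0.11, 2.71], [-2.7, 2.7]. Speed limits (rad/s): [2.57, 2.57, 3.14, 3.14, 3.14, 3.14].

### API

Orientations are given as a rotation vector (axis times angle).
In Python, from bench import arm gives the robot as it stands.
- The arm moves only by the tool arm_command, never from a script. Its argument "increments" is a list of rows, each a list of 7 numbers: the shift along the tool's x, y, z in m, then the turn, a rotation vector about the tool's x, y, z in degrees, then the finger opening in m, from 0 to 0.094. A call has 1 to 20 rows; each row shifts and turns the commanded pose from where the row before left it, along the tool's axes as they then stand; what a row does not reach is not made up. A row lasts 1/12 s, in which the tool goes at most 41.7 mm and 7.16 degrees, less where a joint would pass 70% of its speed; a pose out of reach is approached as far as the arm can. A call with a gripper value outside its range is refused whole. The fingers move at their own pace and stop on an object; "force" is the grip in N (left out, the last holds). Time passes only in rows, so rows that do not move let the fingers close. It gives the time, the measured TCP pose, the force, the opening and the grip force at its end, in the units of the state.
- arm.observe(): the state, without advancing time (a new reading comes with each control period).
- arm.read_camera(name): name is "side" or "top"; returns a dict with "img" (384x512x3 uint8, blue, green, red), "vertical_fov" (degrees; the focal length in pixels is half the picture's height over the tangent of half this angle, whatever the lens; pixels are square), "cx", "cy" (the principal point, pixels), "world_to_cam" (4x4, takes a point from world to camera coordinates). Camera axes: x right, y down, z forward; pixel columns grow to the right and rows downward; lengths in m; the calibration is good to about 2 mm. A picture is of the moment at which its call begins. There is no depth.
- arm.job_done(): hands the job in; it is judged then, once.
Trained networks look in a picture, given as the dict that the camera call returned (one of the last four; its "shot" number tells which), for a name from the list of things; names that differ only in an ending like _2 or _b are one class to them, and where a whole thing is asked for, a point or a joint stands for the part that bears it (a point fixed in the world has none). Each returns a list of dicts, best first, with "p" (0 to 1); they miss things now and then, are a little off and sometimes report something else, mostly with a low value. They report only what shows in the picture. A call takes as long as a camera call. They do not tell look-alikes from the thing itself.
- arm.trace(picture, label): "mask" (384x512 bool, what is visible of it) and "bbox" ([left, top, width, height] in pixels, round what is visible of it).
- arm.tip_of(picture, label): "location" ([row, column] in pixels: a listed point, or the origin of a listed thing).
The state is a dict: "t": time; "qpos": joint angles; "joint_velocities": joint speeds; "effort": joint torques, N m; "position": TCP position; "orientation": TCP orientation; "ft_force": force on the tool from outside, world axes, zero at the start; "ft_torque": the same for the moment, N m; "grip_width": finger opening in m; "gripper_force": force on a finger pad.
Only numpy, scipy, OpenCV 4.12 (cv2) and the standard library are available. Lean on these libraries where they do the work, as an engineer would, in place of code of your own. Each camera call takes 0.05 s, during which the arm holds its last target. There are 200 camera calls.

## Working session

There is one attempt and no reset: what is moved stays moved. The work goes in short steps, Python scripts to look and compute and a tool call to move; the robot and the scene stay as the last step left them, time stands still between calls to the robot, and variables do not carry over. Pictures are saved under pics/ and viewed, at most 14 in all, crops included, and the job is handed in when it is done.

Besides the shell and the picture viewer there is one more tool, called in YAML: its name, and indented under it one key for each argument. arm_command: Moves the arm, as the interface text tells. Its arguments: {"type":"object","properties":{"increments":{"type":"array"},"force":{"type":"number"}},"required":["increments"]}

```bash
ls; mkdir -p pics; cat > h.py <<'E'
import numpy as np, cv2
from bench import arm
from scipy.spatial.transform import Rotation as R
def K(p):
    f=192/np.tan(np.radians(p["vertical_fov"])/2); return f,p["cx"],p["cy"]
def ray(p,u,v):
    f,cx,cy=K(p); M=np.array(p["world_to_cam"]); d=M[:3,:3].T@np.array([(u-cx)/f,(v-cy)/f,1]); o=-M[:3,:3].T@M[:3,3]; return o,d
def onz(p,u,v,z):
    o,d=ray(p,u,v); return o+d*(z-o[2])/d[2]
def proj(p,X):
    f,cx,cy=K(p); M=np.array(p["world_to_cam"]); c=M[:3,:3]@np.array(X)+M[:3,3]; return cx+f*c[0]/c[2],cy+f*c[1]/c[2]
E
python3 - <<'E'
from h import *
np.set_printoptions(precision=4,suppress=True)
print(arm.observe())
for n in("top","side"):
    p=arm.read_camera(n); cv2.imwrite(f"pics/{n}0.png",p["img"]); print(n,{k:v for k,v in p.items() if k!="img"})
    for l in ["case_tongue","case_hinge","lid_tongue","bar","bar_center","tray","pocket0","pocket1","pocket2","pocket3","plate0","glue","mug","tape"]:
        print(l,[(round(d["p"],2),np.round(d["location"],1).tolist(),np.round(onz(p,d["location"][1],d["location"][0],{"case_tongue":.028,"case_hinge":.034,"bar":.016,"bar_center":.031}.get(l,.01 if "pocket" in l else 0)),4).tolist()) for d in arm.tip_of(p,l)[:6]])
E
```

```text
pics
{'t': 0.0, 'qpos': array([ 1.1879,  0.2766,  1.5061, -0.    ,  1.3607, -0.121 ]), 'joint_velocities': array([-0.0002,  0.0009,  0.0006,  0.001 , -0.002 , -0.0006]), 'effort': array([ -0.0003, -40.458 , -23.7232,   0.0699,   0.0349,  -0.0001]), 'position': array([0.1487, 0.5549, 0.2266]), 'orientation': array([-0.4101, -3.1143,  0.0028]), 'ft_force': array([ 0.598 , -0.4636,  0.2982]), 'ft_torque': array([ 0.0083, -0.0113, -0.0172]), 'gripper_force': 0.0, 'grip_width': 0.09379807411707719}
top {'vertical_fov': 55.22875503577626, 'cx': 257.9308381420195, 'cy': 193.86017803439915, 'world_to_cam': array([[-0.0101, -0.9999,  0.0106,  0.013 ],
       [-0.9968,  0.0093, -0.0796,  0.5485],
       [ 0.0795, -0.0114, -0.9968,  1.2064],
       [ 0.    ,  0.    ,  0.    ,  1.    ]]), 'shot': 1}
case_tongue [(0.67, [230.1, 303.5], [0.4265, -0.1417, 0.028])]
case_hinge [(0.58, [176.8, 311.0], [0.603, -0.1695, 0.034])]
lid_tongue [(0.65, [138.4, 326.6], [0.7404, -0.2317, 0.0])]
bar [(0.6, [200.5, 306.5], [0.5252, -0.1554, 0.016]), (0.41, [212.7, 318.9], [0.4838, -0.1962, 0.016])]
bar_center [(
[... 2286 characters left out ...]
[231.6, 283.0], [0.5775, -0.119, 0.01]), (0.67, [255.7, 288.7], [0.5605, -0.1964, 0.01])]
pocket2 [(0.89, [231.6, 283.0], [0.5775, -0.119, 0.01]), (0.67, [255.7, 288.7], [0.5605, -0.1964, 0.01])]
pocket3 [(0.89, [231.6, 283.0], [0.5775, -0.119, 0.01]), (0.67, [255.7, 288.7], [0.5605, -0.1964, 0.01])]
plate0 [(0.73, [154.6, 201.2], [0.4584, 0.3131, 0.0]), (0.69, [165.9, 253.8], [0.6034, 0.191, 0.0]), (0.67, [185.7, 257.4], [0.5812, 0.0909, 0.0]), (0.56, [148.9, 239.4], [0.5889, 0.3028, 0.0]), (0.55, [163.6, 215.3], [0.4904, 0.2456, 0.0])]
glue [(0.81, [198.9, 231.3], [0.4916, 0.059, 0.0])]
mug [(0.73, [131.8, 212.5], [0.5293, 0.4478, 0.0])]
tape [(0.72, [189.7, 299.3], [0.6905, 0.0315, 0.0])]
```

```bash
python3 - <<'E'
import cv2
a=cv2.imread("pics/top0.png"); b=a[110:290,90:430]; cv2.imwrite("pics/top0c.png",cv2.resize(b,(782,414),interpolation=cv2.INTER_CUBIC))
E
```

```text
(no output)
```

View pics/top0c.png

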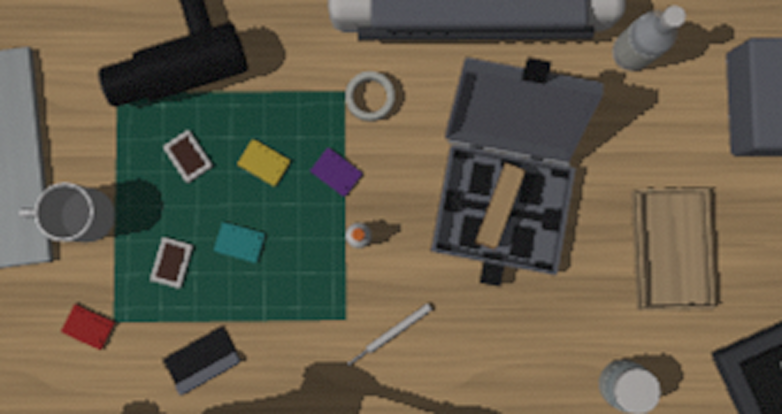

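View pics/side0.png

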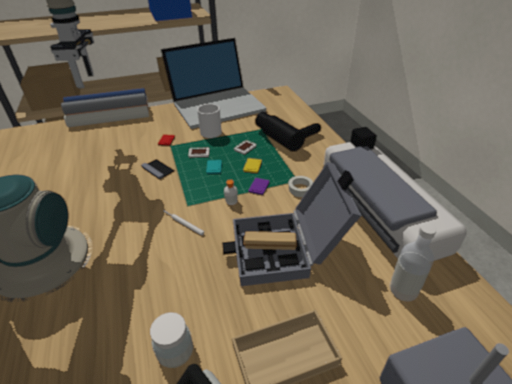

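The pictures show two real plates (white border, brown panel) at top px (171,177) and (165,224); the yellow, purple, turquoise and red ones are decoys. The bar lies in the case, around px (307,200), turned slightly clockwise from case x. Next I'll fit the poses.

```bash
cat >> h.py <<'E'
from scipy.optimize import least_squares
def case_pts():
    L={"case_tongue":(-.0945,0,.028),"case_hinge":(.0825,0,.034)}
    for i,(x,y) in enumerate([(-.04,.038),(-.04,-.038),(.04,.038),(.04,-.038)]): L[f"pocket{i}"]=(x,y,.01)
    return L
def toW(q,P):
    c,s=np.cos(q[2]),np.sin(q[2]); P=np.array(P); return np.array([q[0]+c*P[0]-s*P[1],q[1]+s*P[0]+c*P[1],P[2]])
def rect(p,mask,z):
    c,_=cv2.findContours(mask.astype(np.uint8),cv2.RETR_EXTERNAL,cv2.CHAIN_APPROX_NONE); c=max(c,key=cv2.contourArea)[:,0]
    w=np.array([onz(p,u,v,z)[:2] for u,v in c],np.float32)
    r=cv2.minAreaRect(w*1000); return r
E
python3 - <<'E'
from h import *
np.set_printoptions(precision=4,suppress=True)
L=case_pts(); obs=[]; ps={}
for n in("top","side"):
    p=ps[n]=arm.read_camera(n)
    for l in("case_tongue","case_hinge"):
        d=arm.tip_of(p,l)
        if d and d[0]["p"]>.4: obs.append((p,L[l],d[0]["location"]))
    for d in arm.tip_of(p,"pocket0"):
        v,u=d["location"]; w=onz(p,u,v,.01)
        k=min(range(4),key=lambda i:np.hypot(*(toW((.524,-.156,-.157),L[f"pocket{i}"])-w)[:2]))
        print("pocket",k,n,w,d["p"]); obs.append((p,L[f"pocket{k}"],d["location"]))
def res(q): return np.concatenate([np.array(proj(p,toW(q,X)))-np.array(l)[::-1] for p,X,l in obs])
s=least_squares(res,(.524,-.156,-.157),loss="soft_l1"); print("case",s.x,res(s.x).reshape(-1,2))
for n,z in(("top",.046),):
    p=ps[n]; d=arm.trace(p,"bar")
    for e in d[:2]: print("bar",e["p"],e["bbox"],rect(p,e["mask"],z))
    d=arm.trace(p,"plate0")
    for e in d: print("plate",round(e["p"],2),e["bbox"],rect(p,e["mask"],.008), p["img"][e["mask"]].mean(0))
    d=arm.trace(p,"tray"); print("tray",rect(p,d[0]["mask"],.028))
# overlay
q=s.x; im=cv2.resize(ps["top"]["img"],None,fx=4,fy=4,interpolation=cv2.INTER_CUBIC)
def poly(P,col): cv2.polylines(im,[np.array([(np.array(proj(ps["top"],toW(q,X)))+.5)*4 for X in P],np.int32)],True,col,1)
poly([(a*.0785,b*.091,.034) for a,b in((1,1),(1,-1),(-1,-1),(-1,1))],(0,255,0))
poly([(-.0945+a*.016,b*.015,.034) for a,b in((1,1),(1,-1),(-1,-1),(-1,1))],(0,255,0))
for i in range(4): poly([(L[f"pocket{i}"][0]+a*.023,L[f"pocket{i}"][1]+b*.015,.01) for a,b in((1,1),(1,-1),(-1,-1),(-1,1))],(0,0,255))
cv2.imwrite("pics/fit.png",im[480:1000,1060:1460])
cv2.imwrite("pics/fit.png",cv2.resize(im[480:1000,1060:1460],None,fx=1.15,fy=1.15))
E
```

```text
pocket 1 top [ 0.4791 -0.1843  0.01  ] 0.85
pocket 3 top [ 0.5574 -0.2007  0.01  ] 0.78
pocket 2 top [ 0.5658 -0.1313  0.01  ] 0.69
pocket 0 top [ 0.4936 -0.107   0.01  ] 0.6
pocket 0 side [ 0.4931 -0.1187  0.01  ] 0.91
pocket 3 side [ 0.568  -0.1962  0.01  ] 0.84
pocket 2 side [ 0.5784 -0.123   0.01  ] 0.73
pocket 1 side [ 0.4712 -0.195   0.01  ] 0.7
case [ 0.526  -0.1555 -0.1866] [[ 0.3194 -1.4952]
 [ 2.9645 -0.5015]
 [ 0.3074 -0.1725]
 [-0.144  -0.2531]
 [-1.7424 -1.8961]
 [ 1.0952 -0.041 ]
 [-1.7392  0.2578]
 [ 0.3149 -0.4355]
 [-0.7844 -2.2994]
 [-3.1746  2.341 ]
 [-1.8462  1.2687]
 [ 2.1285 -4.0428]]
bar 0.92 [301.5, 181.5, 18.7, 36.7] ((528.6271362304688, -151.41268920898438), (30.14715576171875, 118.11112976074219), 69.40121459960938)
plate 0.82 [185.5, 204.7, 18.7, 23.1] ((482.469970703125, 226.7205810546875), (66.42276763916016, 44.12751007080078), 73.55084991455078) [104.7403 105.1938  39.5426]
plate 0.82 [116.5, 246.6, 21.0, 19.7] ((359.48602294921875, 443.86468505859375), (65.24627685546875, 45.91447067260742), 69.10468292236328) [ 37.0781  38.8477 126.4375]
plate 0.75 [
[... 212 characters left out ...]
467.345703125), (114.04782104492188, 97.15869903564453), 50.26422882080078) [85.4848 85.7794 86.8098]
plate 0.58 [153.5, 213.8, 22.5, 21.2] ((453.3730163574219, 325.6665344238281), (47.88706588745117, 64.90275573730469), 71.94727325439453) [85.3048 89.3717 98.1487]
plate 0.53 [195.4, 168.1, 21.3, 24.0] ((600.35546875, 189.955078125), (65.60317993164062, 45.50835037231445), 62.83891677856445) [ 51.0602 129.3253 146.8313]
plate 0.52 [223.9, 174.0, 20.9, 19.7] ((583.6219482421875, 84.38313293457031), (63.983211517333984, 43.46061325073242), 52.569122314453125) [100.465   45.5062  76.5021]
tray ((463.8526611328125, -403.2577819824219), (178.1370086669922, 112.72907257080078), 0.7627220749855042)
```

View pics/fit.png

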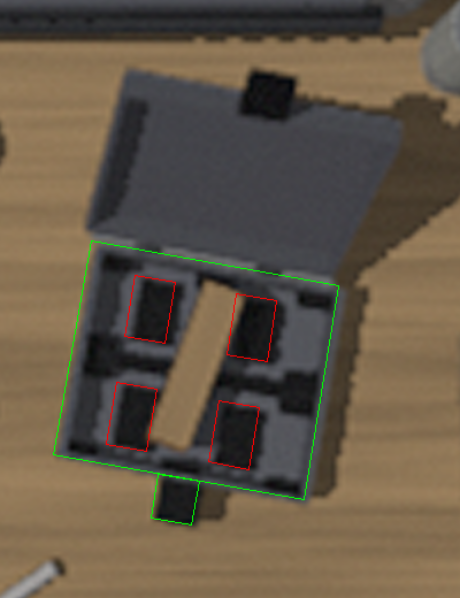

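```bash
cat >> h.py <<'E'
def plan(tgt,yang):
    """turn (deg, tool axes) to point down with tool y at yang (mod 180), then shift in the turned tool axes"""
    s=arm.observe(); R0=R.from_rotvec(s["orientation"])
    best=None
    for a in(yang,yang+180):
        a=np.radians(a); y=np.array([np.cos(a),np.sin(a),0]); z=np.array([0,0,-1.]); x=np.cross(y,z)
        T=R.from_matrix(np.stack([x,y,z],1)); rv=np.degrees((R0.inv()*T).as_rotvec())
        if best is None or np.linalg.norm(rv)<np.linalg.norm(best[0]): best=(rv,T)
    rv,T=best
    print("pos",np.round(s["position"],4),"q6",round(s["qpos"][5],2),"turn",np.round(rv,1),"shift mm",np.round(T.inv().apply(np.array(tgt)-s["position"])*1000,1),"t",s["t"])
def edgefit(p,q0,segs):
    g=cv2.GaussianBlur(cv2.cvtColor(p["img"],cv2.COLOR_BGR2GRAY).astype(np.float32),(0,0),.8)
    m=np.hypot(cv2.Sobel(g,5,1,0),cv2.Sobel(g,5,0,1))
    def f(q):
        P=[]
        for a,b in segs:
            for t in np.linspace(0.05,.95,40): P.append(proj(p,toW(q,np.array(a)*(1-t)+np.array(b)*t)))
        P=np.array(P,np.float32); return -cv2.remap(m,P[:,0],P[:,1],cv2.INTER_LINEAR).mean()
    from scipy.optimize import minimize
    best=min((minimize(f,np.array(q0)+d,method="Nelder-Mead",options=dict(initial_simplex=np.array(q0)+d+np.array([[0,0,0],[.004,0,0],[0,.004,0],[0,0,.03]]),xatol=1e-5)) for d in([0,0,0],[.002,-.002,0],[-.002,.002,0])),key=lambda r:r.fun)
    return best.x,best.fun
c=[(-.0785,.091,.034),(-.0785,.015,.034),(-.0785,-.015,.034),(-.0785,-.091,.034)]
CASE=[(c[0],c[1]),(c[2],c[3]),(c[0],(.0785,.091,.034)),(c[3],(.0785,-.091,.034)),((-.1105,-.015,.034),(-.1105,.015,.034)),(c[1],(-.1105,.015,.034)),(c[2],(-.1105,-.015,.034))]
E
python3 - <<'E'
from h import *
for n in("top","side"):
    p=arm.read_camera(n); print(n,edgefit(p,(.526,-.1555,-.1866),CASE))
    h=[((-.06,.015,.046),(.06,.015,.046)),((-.06,-.015,.046),(.06,-.015,.046)),((-.06,-.015,.046),(-.06,.015,.046)),((.06,-.015,.046),(.06,.015,.046))]
    print(" bar",edgefit(p,(.528,-.152,-.36),h))
plan((.528,-.152,.227),69.4)
E
```

```text
top (array([ 0.52411802, -0.16102252, -0.21179406]), np.float64(-152.23574829101562))
 bar (array([ 0.52798016, -0.15342202, -0.39116419]), np.float64(-189.8763427734375))
side (array([ 0.52556508, -0.16141184, -0.17723599]), np.float64(-178.35426330566406))
 bar (array([ 0.52786561, -0.15389075, -0.38654642]), np.float64(-205.423095703125))
pos [0.1488 0.5554 0.2275] q6 -0.12 turn [0.  0.  5.6] shift mm [-6.038e+02 -5.288e+02  5.000e-01] t 2.15
```

arm_command:
  increments:
    - [0,0,0,0,0,3.65,0.06]
    - [0,0,0,0,0,3.65,0.06]
    - [-0.015,-0.0125,0,0,0,0,0.06]
    - [-0.03,-0.025,0,0,0,0,0.06]
    - [-0.03,-0.025,0,0,0,0,0.06]
    - [-0.03,-0.025,0,0,0,0,0.06]
    - [-0.03,-0.025,0,0,0,0,0.06]
    - [-0.03,-0.025,0,0,0,0,0.06]
    - [-0.03,-0.025,0,0,0,0,0.06]
    - [-0.03,-0.025,0,0,0,0,0.06]
    - [-0.03,-0.025,0,0,0,0,0.06]
    - [-0.03,-0.025,0,0,0,0,0.06]
    - [-0.03,-0.025,0,0,0,0,0.06]
    - [-0.03,-0.025,0,0,0,0,0.06]
    - [-0.03,-0.025,0,0,0,0,0.06]
    - [-0.03,-0.025,0,0,0,0,0.06]
    - [-0.03,-0.025,0,0,0,0,0.06]
    - [-0.03,-0.025,0,0,0,0,0.06]
    - [-0.03,-0.025,0,0,0,0,0.06]
    - [0,0,0,0,0,0,0.06]
  force: 15

```text
t: 3.82
position: [0.4541, -0.0201, 0.2276]
orientation: [0.616, 3.076, -0.005]
ft_force: [0.1, -0.6, 0.4]
grip_width: 0.0598
gripper_force: 0.0
```

```bash
python3 -c "
from h import *
plan((.528,-.1536,.042),67.7)"
```

```text
pos [ 0.4541 -0.0201  0.2276] q6 -1.37 turn [-0.1  0.3 -0.3] shift mm [-119.1  -95.5  185.6] t 3.8167
```

arm_command:
  increments:
    - [-0.0298,-0.0239,0,0,0,0,0.06]
    - [-0.0298,-0.0239,0,0,0,0,0.06]
    - [-0.0298,-0.0239,0,0,0,0,0.06]
    - [-0.0297,-0.0238,0.01,0,0,0,0.06]
    - [0,0,0.035,0,0,0,0.06]
    - [0,0,0.035,0,0,0,0.06]
    - [0,0,0.035,0,0,0,0.06]
    - [0,0,0.03,0,0,0,0.06]
    - [0,0,0.02,0,0,0,0.06]
    - [0,0,0.012,0,0,0,0.06]
    - [0,0,0.0085,0,0,0,0.06]
    - [0,0,0,0,0,0,0.0]
    - [0,0,0,0,0,0,0.0]
    - [0,0,0,0,0,0,0.0]
    - [0,0,0,0,0,0,0.0]
    - [0,0,0,0,0,0,0.0]
  force: 15

```text
t: 5.15
position: [0.525, -0.1481, 0.0431]
orientation: [0.607, 3.08, -0.001]
ft_force: [-0.2, -0.7, 1.1]
grip_width: 0.0301
gripper_force: 0.6
```

arm_command:
  increments:
    - [0,0,0,0,0,0,0.0]
    - [0,0,-0.01,0,0,0,0.0]
    - [0,0,-0.02,0,0,0,0.0]
    - [0,0,-0.03,0,0,0,0.0]
    - [0,0,-0.02,0,0,0,0.0]
    - [0,0,-0.01,0,0,-5,0.0]
    - [0,0,0,0,0,-6,0.0]
    - [0,0,0,0,0,-6,0.0]
    - [0,0,0,0,0,-5,0.0]
    - [0,0,0,0,0,0,0.0]

```text
t: 5.98
position: [0.5242, -0.1474, 0.1327]
orientation: [0.006, 3.141, 0.0]
ft_force: [-0.1, 0.6, -1.4]
grip_width: 0.0299
gripper_force: 15.0
```

```bash
python3 - <<'E'
from h import *
print(arm.observe()["grip_width"],arm.observe()["gripper_force"])
plan((.467,-.407,.034),90)
for n in("top","side"):
    p=arm.read_camera(n); cv2.imwrite(f"pics/{n}1.png",p["img"]); print(n,edgefit(p,(.525,-.158,-.19),CASE))
    t=[((a,b,.028),(c,d,.028)) for a,b,c,d in((-.0875,-.0525,.0875,-.0525),(-.0875,.0525,.0875,.0525),(-.0875,-.0525,-.0875,.0525),(.0875,-.0525,.0875,.0525))]
    print("tray",edgefit(p,(.467,-.407,0),t))
E
```

```text
0.029923297272345818 14.99868169426918
pos [ 0.5242 -0.1474  0.1327] q6 -1.97 turn [ 0.   0.  -0.2] shift mm [  57.2 -259.6   98.7] t 5.9833
top (array([ 0.52474796, -0.16143509, -0.19283438]), np.float64(-118.17003631591797))
tray (array([ 0.46131611, -0.3979089 , -0.04040979]), np.float64(-65.2768783569336))
side (array([ 0.52553184, -0.16038071, -0.16767756]), np.float64(-154.8826141357422))
tray (array([ 0.46914122, -0.4024934 ,  0.00133525]), np.float64(-57.056884765625))
```

arm_command:
  increments:
    - [0.004,-0.016,0,0,0,0,0.0]
    - [0.007,-0.03,0,0,0,0,0.0]
    - [0.007,-0.032,0,0,0,0,0.0]
    - [0.007,-0.032,0,0,0,0,0.0]
    - [0.007,-0.032,0,0,0,0,0.0]
    - [0.007,-0.032,0,0,0,0,0.0]
    - [0.007,-0.032,0,0,0,0,0.0]
    - [0.007,-0.032,0,0,0,0,0.0]
    - [0.004,-0.018,0,0,0,0,0.0]
    - [0,0,0.03,0,0,0,0.0]
    - [0,0,0.03,0,0,0,0.0]
    - [0,0,0.02,0,0,0,0.0]
    - [0,0,0.01,0,0,0,0.0]
    - [0,0,0.005,0,0,0,0.0]
    - [0,0,0,0,0,0,0.0]

```text
t: 7.33
position: [0.4658, -0.403, 0.0363]
orientation: [-0.009, -3.141, -0.002]
ft_force: [-0.2, -0.6, -1.1]
grip_width: 0.0301
gripper_force: 15.0
```

arm_command:
  increments:
    - [0,0,0.0025,0,0,0,0.0]
    - [0,0,0.001,0,0,0,0.0]
    - [0,0,0,0,0,0,0.0]
    - [0,0,0,0,0,0,0.05]
    - [0,0,0,0,0,0,0.05]
    - [0,0,0,0,0,0,0.05]
    - [0,0,-0.01,0,0,0,0.05]
    - [0,0,-0.03,0,0,0,0.05]
    - [0,0,-0.04,0,0,0,0.06]
    - [0,0,-0.04,0,0,0,0.06]
    - [0,0,-0.04,0,0,0,0.06]
    - [0,0,-0.03,0,0,0,0.06]
    - [0,0,0,0,0,0,0.06]

```text
t: 8.42
position: [0.4685, -0.4061, 0.2323]
orientation: [0.008, 3.131, -0.017]
ft_force: [0.2, -0.1, 0.3]
grip_width: 0.0598
gripper_force: 0.0
```

```bash
cat >> h.py <<'E'
def plates(p):
    out=[]
    for e in arm.trace(p,"plate0"):
        r=rect(p,e["mask"],.008); m=e["mask"]; hsv=cv2.cvtColor(p["img"],cv2.COLOR_BGR2HSV)[m]
        w,h=r[1]
        if max(w,h)<80 and np.median(p["img"][m].astype(float).max(1)-p["img"][m].min(1))<45:
            a=np.radians(r[2]+(0 if w>h else 90)); segs=[]
            out.append((r[0][0]/1000,r[0][1]/1000,a))
    return out
def boxsegs(a,b,z): return [((-a,-b,z),(a,-b,z)),((a,-b,z),(a,b,z)),((a,b,z),(-a,b,z)),((-a,b,z),(-a,-b,z))]
E
python3 - <<'E'
from h import *
for n in("top","side"):
    p=arm.read_camera(n); cv2.imwrite(f"pics/{n}2.png",p["img"]); print(n,edgefit(p,(.525,-.158,-.19),CASE))
    for q in plates(p): print(" plate",np.round(q,4),[np.round(x,4) for x in edgefit(p,q,boxsegs(.032,.022,.008)+boxsegs(.026,.016,.0095))])
    d=arm.tip_of(p,"bar"); print("bar",d and (d[0]["p"],onz(p,d[0]["location"][1],d[0]["location"][0],.005)))
plan((.455,.324,.23),0)
a=cv2.imread("pics/top2.png")[140:290,260:430]; cv2.imwrite("pics/top2c.png",cv2.resize(a,None,fx=3.8,fy=3.8,interpolation=cv2.INTER_CUBIC))
E
```

```text
top (array([ 0.5241327 , -0.16098911, -0.21150795]), np.float64(-153.15029907226562))
 plate [0.454  0.3242 2.8875] [array([0.4523, 0.3238, 2.8635]), np.float64(-219.3748)]
 plate [0.61   0.3038 0.5878] [array([0.6085, 0.3018, 0.6015]), np.float64(-211.2515)]
bar (0.81, array([ 0.46740644, -0.41637583,  0.005     ]))
side (array([ 0.52562304, -0.1608719 , -0.17101258]), np.float64(-169.59654235839844))
 plate [0.6029 0.2973 0.6134] [array([0.6052, 0.2899, 0.6526]), np.float64(-174.4738)]
 plate [0.4483 0.3201 2.931 ] [array([0.4501, 0.3179, 2.7919]), np.float64(-180.5363)]
bar (0.74, array([0.59490251, 0.30774749, 0.005     ]))
pos [ 0.4651 -0.4025  0.2215] q6 -2.39 turn [ 0.  -0.2 89.7] shift mm [726.5 -10.1  -8.5] t 8.7167
```

View pics/top2c.png

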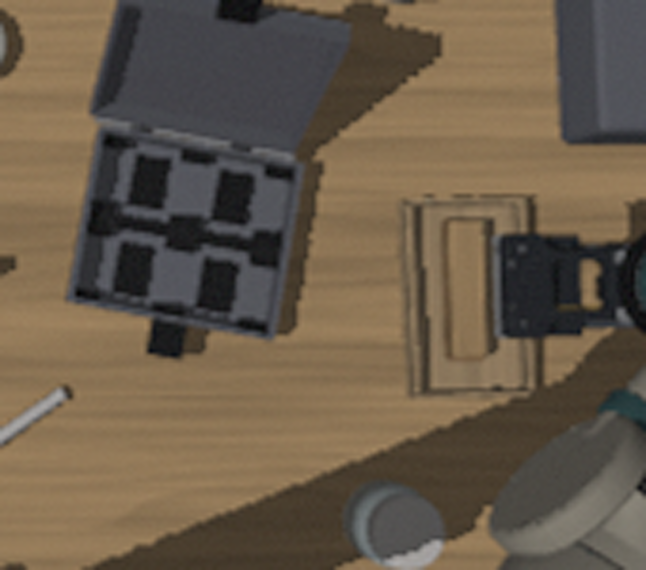

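arm_command:
  increments:
    - [0,0,0,0,0,5.4,0.06]
    - [0,0,0,0,0,5.4,0.06]
    - [0,0,0,0,0,5.4,0.06]
    - [0.005,0.017,0,0,0,0,0.06]
    - [0.0105,0.0343,0,0,0,0,0.06]
    - [0.0105,0.0343,0,0,0,0,0.06]
    - [0.0105,0.0343,0,0,0,0,0.06]
    - [0.0105,0.0343,0,0,0,0,0.06]
    - [0.0105,0.0343,0,0,0,0,0.06]
    - [0.0105,0.0343,0,0,0,0,0.06]
    - [0.0105,0.0343,0,0,0,0,0.06]
    - [0.0105,0.0343,0,0,0,0,0.06]
    - [0.0105,0.0343,0,0,0,0,0.06]
    - [0.0105,0.0343,0,0,0,0,0.06]
    - [0.0105,0.0343,0,0,0,0,0.06]
    - [0.0105,0.0343,0,0,0,0,0.06]
    - [0.0105,0.0343,0,0,0,0,0.06]
    - [0.0105,0.0343,0,0,0,0,0.06]
    - [0.0105,0.0343,0,0,0,0,0.06]
    - [0.006,0.02,0,0,0,0,0.06]

```text
t: 10.38
position: [0.4597, 0.1765, 0.222]
orientation: [-0.447, -3.107, -0.001]
ft_force: [1.3, 0.1, -0.3]
grip_width: 0.0603
gripper_force: 0.0
```

```bash
python3 - <<'E'
from h import *
p=arm.read_camera("side")
p=arm.read_camera("top")
for q in plates(p): print(" plate",np.round(q,4),[np.round(x,4) for x in edgefit(p,q,boxsegs(.032,.022,.009)+boxsegs(.026,.016,.0105))])
plan((.4523,.3238,.09),74)
# dark blobs in case
p["img"]=cv2.imread("pics/top2.png"); g=p["img"].max(2)
m=np.zeros_like(g); m[:]=g<38
n,lab,st,ce=cv2.connectedComponentsWithStats(m,connectivity=4)
for i in range(1,n):
    if 285<ce[i][0]<345 and 170<ce[i][1]<240 and st[i][4]>15: print(st[i],np.round(ce[i],1),np.round(onz(p,ce[i][0],ce[i][1],.01),4))
import json
L=case_pts()
seg=[]
for i in range(4):
    x,y,z=L[f"pocket{i}"]; seg+=[((x+a[0],y+a[1],z),(x+b[0],y+b[1],z)) for a,b in boxsegs(.023,.015,.01)]
print(edgefit(p,(.5255,-.158,-.185),CASE+seg),edgefit(p,(.5255,-.158,-.185),seg))
E
```

```text
plate [0.6093 0.3022 0.5904] [array([0.6084, 0.3015, 0.6053]), np.float64(-212.9528)]
pos [0.4601 0.1743 0.2221] q6 -1.07 turn [-0.1 -0.1 -0.3] shift mm [ 48.7 141.6 132.1] t 10.5333
[287 175   7   4  18] [289.9 176.9] [ 0.6062 -0.1015  0.01  ]
[308 179   8   4  22] [311.4 180.7] [ 0.5926 -0.1744  0.01  ]
[294 181  11  14 106] [298.8 187.6] [ 0.5697 -0.1311  0.01  ]
[330 184   7   3  17] [333. 185.] [ 0.5774 -0.2474  0.01  ]
[316 185  10  14 108] [320.8 191.7] [ 0.5548 -0.2055  0.01  ]
[283 193  51  17 268] [308.4 201.1] [ 0.5235 -0.1628  0.01  ]
[290 204  10  14 105] [294.5 210.7] [ 0.4917 -0.1152  0.01  ]
[312 208  10  14 106] [316.7 214.8] [ 0.477  -0.1898  0.01  ]
[300 220   9   3  18] [303.8 221. ] [ 0.4566 -0.1457  0.01  ]
[322 224   8   4  17] [325.8 225.4] [ 0.4413 -0.2196  0.01  ]
[299 225  10   9  69] [303.6 228.8] [ 0.4304 -0.1444  0.01  ]
(array([ 0.52408556, -0.16073206, -0.20318275]), np.float64(-147.57337951660156)) (array([ 0.52398385, -0.16077973, -0.19843337]), np.float64(-145.61773681640625))
```

arm_command:
  increments:
    - [0.0097,0.0283,0,0,0,0,0.06]
    - [0.0097,0.0283,0,0,0,0,0.06]
    - [0.0097,0.0283,0,0,0,0,0.06]
    - [0.0097,0.0283,0,0,0,0,0.06]
    - [0.0097,0.0283,0,0,0,0,0.06]
    - [0,0,0.02,0,0,0,0.06]
    - [0,0,0.03,0,0,0,0.06]
    - [0,0,0.03,0,0,0,0.06]
    - [0,0,0.03,0,0,0,0.06]
    - [0,0,0.02,0,0,0,0.06]
    - [0,0,0,0,0,0,0.06]
    - [0,0,0,0,0,0,0.06]

```text
t: 11.53
position: [0.4543, 0.321, 0.0923]
orientation: [-0.453, -3.106, 0.004]
ft_force: [0.5, 0.9, 0.2]
grip_width: 0.0604
gripper_force: 0.0
```

```bash
python3 - <<'E'
from h import *
p=arm.read_camera("side")
a=p["img"][110:220,150:310]; cv2.imwrite("pics/side3c.png",cv2.resize(a,None,fx=4.5,fy=4.5,interpolation=cv2.INTER_CUBIC))
plan((.4523,.3238,.025),74)
p["img"]=cv2.imread("pics/side2.png"); L=case_pts()
seg=[]
for i in range(4):
    x,y,z=L[f"pocket{i}"]; seg+=[((x+a[0],y+a[1],z),(x+b[0],y+b[1],z)) for a,b in boxsegs(.023,.015,.01)]
print(edgefit(p,(.525,-.160,-.19),CASE+seg),edgefit(p,(.525,-.160,-.19),seg))
E
```

```text
pos [0.4554 0.3219 0.0937] q6 -0.79 turn [-0.   0.  -0.6] shift mm [ 3.5  1.  68.7] t 11.5833
(array([ 0.52335253, -0.16299609, -0.20722029]), np.float64(-120.91493225097656)) (array([ 0.52300847, -0.16287936, -0.19867682]), np.float64(-103.50575256347656))
```

View pics/side3c.png

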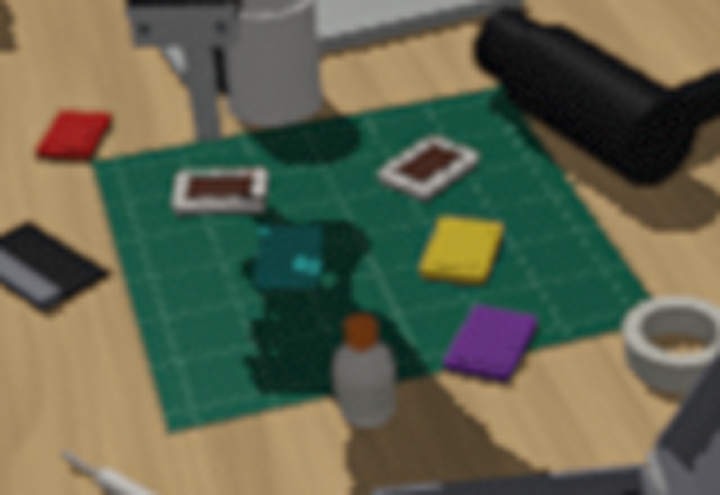

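```bash
python3 - <<'E'
from h import *
p=arm.read_camera("side")
for q in plates(p): print(" plate",np.round(q,4),[np.round(x,4) for x in edgefit(p,q,boxsegs(.032,.022,.009)+boxsegs(.026,.016,.0105))])
print([proj(p,X) for X in ((.4523,.3238,.009),)])
plan((.4523,.3238,.025),74)
E
```

```text
plate [0.6043 0.2969 0.6676] [array([0.6048, 0.2885, 0.6496]), np.float64(-165.2486)]
[(np.float64(198.4244709908873), np.float64(151.02613155896276))]
pos [0.4561 0.3228 0.0951] q6 -0.79 turn [ 0.1  0.1 -0.5] shift mm [ 3.9 -0.1 70.1] t 11.6833
```

arm_command:
  increments:
    - [0.003,0,0.015,0,0,0,0.06]
    - [0,0,0.02,0,0,0,0.06]
    - [0,0,0.015,0,0,0,0.06]
    - [0,0,0.01,0,0,0,0.06]
    - [0,0,0.006,0,0,0,0.06]
    - [0,0,0,0,0,0,0.06]
    - [0,0,0,0,0,0,0.06]

```text
t: 12.27
position: [0.4524, 0.3239, 0.0282]
orientation: [0.451, 3.108, 0.001]
ft_force: [0.4, -0.4, 0.1]
grip_width: 0.0599
gripper_force: 0.0
```

arm_command:
  increments:
    - [0,0,0.003,0,0,0,0.06]
    - [0,0,0,0,0,0,0.03]
    - [0,0,0,0,0,0,0.03]
    - [0,0,0,0,0,0,0.03]
    - [0,0,0,0,0,0,0.03]
    - [0,0,0,0,0,0,0.03]
  force: 12

```text
t: 12.77
position: [0.4521, 0.3239, 0.0249]
orientation: [0.451, 3.108, 0.001]
ft_force: [0.5, -0.0, 2.6]
grip_width: 0.0438
gripper_force: 12.0
```

arm_command:
  increments:
    - [0,0,-0.005,0,0,0,0.03]
    - [0,0,-0.015,0,0,0,0.03]
    - [0,0,-0.03,0,0,0,0.03]
    - [0,0,-0.035,0,0,0,0.03]
    - [0,0,-0.035,0,0,-2.3,0.03]
    - [0,0,-0.01,0,0,-2.3,0.03]
    - [0,0,0,0,0,0,0.03]

```text
t: 13.35
position: [0.4538, 0.3248, 0.1585]
orientation: [0.324, 3.118, 0.007]
ft_force: [0.5, 0.6, -0.6]
grip_width: 0.0438
gripper_force: 12.0
```

```bash
python3 - <<'E'
from h import *
print(arm.observe()["grip_width"])
plan((.4915,-.116,.09),78.6)
E
```

```text
0.04378376421167292
pos [0.4538 0.3248 0.1585] q6 -0.87 turn [ 0.3  0.3 -0.5] shift mm [-124.1 -424.6   68.5] t 13.35
```

arm_command:
  increments:
    - [-0.005,-0.016,0,0,0,-0.4,0.03]
    - [-0.0095,-0.0327,0,0,0,0,0.03]
    - [-0.0095,-0.0327,0,0,0,0,0.03]
    - [-0.0095,-0.0327,0,0,0,0,0.03]
    - [-0.0095,-0.0327,0,0,0,0,0.03]
    - [-0.0095,-0.0327,0,0,0,0,0.03]
    - [-0.0095,-0.0327,0,0,0,0,0.03]
    - [-0.0095,-0.0327,0,0,0,0,0.03]
    - [-0.0095,-0.0327,0,0,0,0,0.03]
    - [-0.0095,-0.0327,0,0,0,0,0.03]
    - [-0.0095,-0.0327,0,0,0,0,0.03]
    - [-0.0095,-0.0327,0,0,0,0,0.03]
    - [-0.0095,-0.0327,0,0,0,0,0.03]
    - [-0.005,-0.016,0,0,0,0,0.03]
    - [0,0,0.03,0,0,0,0.03]
    - [0,0,0.02,0,0,0,0.03]
    - [0,0,0.01,0,0,0,0.03]
    - [0,0,0,0,0,0,0.03]
    - [0,0,0,0,0,0,0.03]

```text
t: 14.93
position: [0.488, -0.1165, 0.0937]
orientation: [-0.315, -3.124, -0.001]
ft_force: [-0.1, -0.8, -1.1]
grip_width: 0.0434
gripper_force: 12.0
```

```bash
python3 - <<'E'
from h import *
for n in("top","side"):
    p=arm.read_camera(n); cv2.imwrite(f"pics/{n}4.png",p["img"])
    s=arm.observe(); z=s["position"][2]-.024; print(s["position"],s["grip_width"])
    q0=(s["position"][0],s["position"][1],-.199)
    if n=="side": print([np.round(x,4) for x in edgefit(p,q0,boxsegs(.032,.022,z+.008)[:])])
    print(n,[(e["p"],e["bbox"]) for e in arm.trace(p,"plate0")[:6]])
a=cv2.imread("pics/side4.png")[190:300,210:350]; cv2.imwrite("pics/side4c.png",cv2.resize(a,None,fx=5,fy=5,interpolation=cv2.INTER_CUBIC))
plan((.4915,-.116,.036),78.6)
E
```

```text
[ 0.48879477 -0.11676873  0.09460227] 0.04385188478955269
top [(0.82, [117.8, 246.5, 21.0, 16.2]), (0.74, [164.4, 167.1, 16.0, 21.4]), (0.65, [194.9, 167.5, 20.0, 21.6]), (0.6, [183.8, 203.8, 19.4, 23.2]), (0.54, [225.5, 175.0, 18.9, 19.8]), (0.54, [278.8, 132.7, 73.1, 101.0])]
[ 0.48945668 -0.11696738  0.09544435] 0.04395958090685019
[array([ 0.4935, -0.1269, -0.2886]), np.float64(-158.9072)]
side [(0.75, [234.5, 216.7, 29.5, 9.8]), (0.7, [206.6, 159.0, 13.8, 16.8]), (0.6, [158.5, 135.1, 17.6, 5.2]), (0.42, [259.6, 178.6, 6.4, 8.0]), (0.28, [288.3, 176.3, 21.8, 22.7])]
pos [ 0.4895 -0.117   0.0955] q6 -1.74 turn [-0.   0.1 -0.1] shift mm [-1.8  1.3 59.5] t 15.1333
```

View pics/side4c.png

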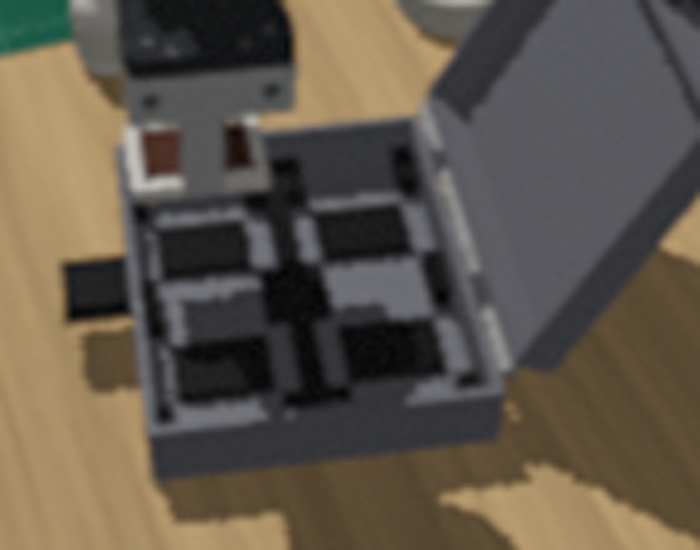

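```bash
python3 - <<'E'
from h import *
p=arm.read_camera("side"); s=arm.observe(); P=s["position"]; print(P)
for off in(0,-.003):
    q=(P[0]+off*np.cos(.199),P[1]-off*np.sin(.199),-.199)
    c=np.array([proj(p,toW(q,(a*.032,b*.022,P[2]-.024+h))) for a in(1,-1) for b in(1,-1) for h in(0,.008)]); print(off,c.min(0),c.max(0)-c.min(0))
    print(np.round([proj(p,toW(q,(a*.032,-.022,P[2]-.016))) for a in(-1,1)],1))
q=(*P[:2],-.199); print("finger",np.round([proj(p,toW(q,(a*.008,-.022-d,P[2]-.018))) for a in(-1,1) for d in(0,.0125)],1))
g=cv2.cvtColor(p["img"],cv2.COLOR_BGR2GRAY)
for r in range(222,231): print(r,g[r,228:272])
e=max((e for e in arm.trace(p,"plate0")),key=lambda e:e["mask"][215:232,230:270].sum()); print(e["p"],e["bbox"])
E
```

```text
[ 0.4893508  -0.11695217  0.09549185]
0 [234.36736489 211.68566512] [29.23267694 18.10489092]
[[235.9 227.3]
 [263.6 224.5]]
-0.003 [233.11248559 211.80827236] [29.20796495 18.116162  ]
[[234.6 227.5]
 [262.3 224.6]]
finger [[246.4 226.9]
 [247.  230.8]
 [253.3 226.2]
 [254.  230. ]]
222 [157 155 155 151 137 116 110 152 185 182 143  79  53  55  55  56  55  64
  81  89  87  87  87  87  87  86  72  49  27  26  27  35  63  91  98  77
  37  18  19  17  17  31  46  54]
223 [157 156 157 154 139 119 107 142 181 190 156  86  49  51  55  56  58  65
  80  88  87  87  87  86  87  87  74  62  54  59  63  66  79  97 100  80
  38  10   9  11  13  27  43  54]
224 [158 156 156 154 144 125 105 130 175 189 158  96  65  73  79  86  93  93
  91  88  87  87  88  86  86  87  84  83  87  95  99  99 100 104 102  86
  50  22  17  19  18  24  41  54]
225 [159 155 156 156 152 133 106 120 169 190 173 143 133 137 141 146 151 148
 127  94  86  86  87  87  86  87  91  99 103 104 106 106 106 106 105  88
  56  33  28  28  26  31  41  51]
226 [159 157 156 157 154 134 106 116 166 193 192 188 185 182 180 181 182 177
 1
[... 171 characters left out ...]
54 155 147
 123  95  86  86  87  88  88  86  90  96  98  98  96  94  95  95  94  77
  50  34  33  29  23  25  35  45]
228 [159 157 155 156 154 135 108  91 112 131 131 128 123 117 113 113 113 107
  97  86  82  83  82  81  80  76  77  78  78  75  65  58  52  51  50  42
  33  31  28  24  20  19  24  44]
229 [159 158 155 156 154 141 117  90  84  94  94  95  95  93  93  92  87  83
  78  71  71  68  64  62  59  56  56  56  56  52  40  24  15  16  14  24
  27  31  28  22  14   9  24  44]
230 [160 159 156 155 154 144 122  94  71  66  68  71  72  67  62  61  61  58
  55  53  55  53  52  51  52  52  51  51  55  54  41  21   9  10  12  24
  28  29  28  25  18  17  28  53]
0.55 [159.7, 134.2, 15.9, 9.6]
```

arm_command:
  increments:
    - [-0.0023,0.0009,0.01,0,0,0,0.03]
    - [0,0,0.015,0,0,0,0.03]
    - [0,0,0.01,0,0,0,0.03]
    - [0,0,0.006,0,0,0,0.03]
    - [0,0,0.003,0,0,0,0.03]
    - [0,0,0,0,0,0,0.03]
    - [0,0,0,0,0,0,0.03]
    - [0,0,0,0,0,0,0.03]

```text
t: 15.9
position: [0.4914, -0.1167, 0.0508]
orientation: [0.315, 3.125, -0.0]
ft_force: [0.2, 0.7, -0.2]
grip_width: 0.044
gripper_force: 12.0
```

```bash
python3 - <<'E'
from h import *
p=arm.read_camera("side")
a=p["img"][190:300,210:350]; cv2.imwrite("pics/side5c.png",cv2.resize(a,None,fx=5,fy=5,interpolation=cv2.INTER_CUBIC))
plan((.4918,-.1165,.036),78.6)
E
```

```text
pos [ 0.4915 -0.1167  0.0509] q6 -1.74 turn [-0.   0.1 -0.1] shift mm [-0.3  0.3 14.9] t 15.95
```

View pics/side5c.png

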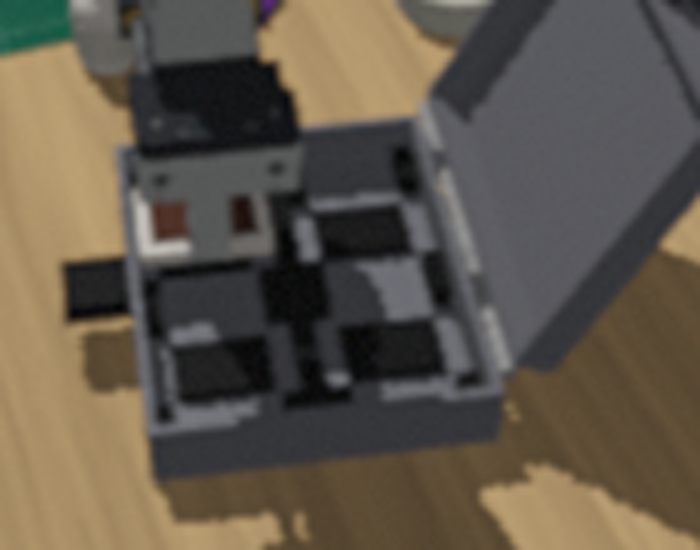

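arm_command:
  increments:
    - [0,0,0.005,0,0,0,0.03]
    - [0,0,0.004,0,0,0,0.03]
    - [0,0,0.003,0,0,0,0.03]
    - [0,0,0.002,0,0,0,0.03]
    - [0,0,0,0,0,0,0.03]
    - [0,0,0,0,0,0,0.03]

```text
t: 16.45
position: [0.4907, -0.1161, 0.0361]
orientation: [-0.315, -3.125, -0.001]
ft_force: [-0.4, 0.7, -1.1]
grip_width: 0.0437
gripper_force: 12.0
```

arm_command:
  increments:
    - [0,0,0.001,0,0,0,0.03]
    - [0,0,0,0,0,0,0.03]
    - [0,0,0,0,0,0,0.03]

```text
t: 16.7
position: [0.4908, -0.1162, 0.0353]
orientation: [-0.315, -3.125, -0.001]
ft_force: [-0.0, 2.3, -1.7]
grip_width: 0.0437
gripper_force: 12.0
```

arm_command:
  increments:
    - [0,0,0.001,0,0,0,0.03]
    - [0,0,0,0,0,0,0.03]
    - [0,0,0,0,0,0,0.054]
    - [0,0,0,0,0,0,0.054]
    - [0,0,0,0,0,0,0.054]
    - [0,0,-0.01,0,0,0,0.054]
    - [0,0,-0.025,0,0,0,0.054]
    - [0,0,-0.035,0,0,0,0.06]
    - [0,0,-0.04,0,0,0,0.06]
    - [0,0,-0.03,0,0,0,0.06]
    - [0,0,-0.02,0,0,0,0.06]
    - [-0.003,0.02,0,0,0,0,0.06]
    - [0,0.035,0,0,0,0,0.06]
    - [0,0.035,0,0,0,0,0.06]
    - [0,0.035,0,0,0,0,0.06]
    - [0,0.035,0,0,0,0,0.06]
    - [0,0,0,0,0,0,0.06]

```text
t: 18.12
position: [0.5268, 0.0447, 0.1944]
orientation: [0.307, 3.125, 0.005]
ft_force: [0.7, -0.3, 0.7]
grip_width: 0.0598
gripper_force: 0.0
```

```bash
python3 - <<'E'
from h import *
ps={n:arm.read_camera(n) for n in("top","side")}
for n,p in ps.items():
    for q in plates(p): print(n," plate",np.round(q,4),[np.round(x,4) for x in edgefit(p,q,boxsegs(.032,.022,.009)+boxsegs(.026,.016,.0105))])
    print("placed",edgefit(p,(.491,-.116,-.199),boxsegs(.032,.022,.018)+boxsegs(.026,.016,.0195)))
plan((.6085,.3015,.2),124.6)
A=[cv2.resize(ps[n]["img"][r:r+120,c:c+130],(395,364),interpolation=cv2.INTER_CUBIC) for n,r,c in(("top",130,260),("side",180,220))]
cv2.imwrite("pics/c6.png",np.hstack(A))
E
```

```text
top  plate [ 0.4934 -0.1167  2.9343] [array([ 0.4916, -0.1183,  2.9545]), np.float64(-208.4306)]
top  plate [0.6085 0.3018 0.588 ] [array([0.6083, 0.3015, 0.5925]), np.float64(-214.9964)]
placed (array([ 0.49125417, -0.11719976, -0.19182901]), np.float64(-207.4851531982422))
side  plate [ 0.4916 -0.1102  2.9375] [array([ 0.4937, -0.1092,  2.9385]), np.float64(-227.1651)]
side  plate [0.6284 0.2951 1.2604] [array([0.6064, 0.3011, 1.1693]), np.float64(-85.3966)]
placed (array([ 0.49129204, -0.11717819, -0.20624749]), np.float64(-225.3262481689453))
pos [0.5257 0.0388 0.1943] q6 -1.43 turn [ -0.1  -0.  -46.1] shift mm [-217.4  169.2   -5.7] t 18.3167
```

View pics/c6.png

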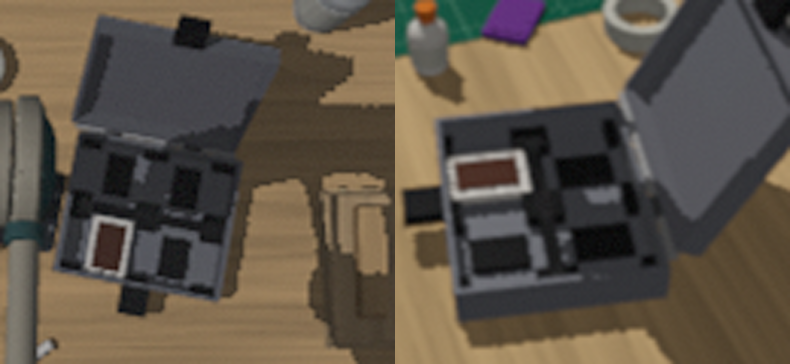

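arm_command:
  increments:
    - [0,0,0,0,0,-6.5,0.06]
    - [0,0,0,0,0,-6.5,0.06]
    - [0,0,0,0,0,-6.5,0.06]
    - [0,0,0,0,0,-6.5,0.06]
    - [0,0,0,0,0,-6.5,0.06]
    - [0,0,0,0,0,-6.5,0.06]
    - [0,0,0,0,0,-6.5,0.06]
    - [-0.015,0.0115,0,0,0,0,0.06]
    - [-0.027,0.021,0,0,0,0,0.06]
    - [-0.027,0.021,0,0,0,0,0.06]
    - [-0.027,0.021,0,0,0,0,0.06]
    - [-0.027,0.021,0,0,0,0,0.06]
    - [-0.027,0.021,0,0,0,0,0.06]
    - [-0.027,0.021,0,0,0,0,0.06]
    - [-0.027,0.021,0.01,0,0,0,0.06]
    - [-0.013,0.01,0.02,0,0,0,0.06]
    - [0,0,0.03,0,0,0,0.06]
    - [0,0,0.03,0,0,0,0.06]
    - [0,0,0.01,0,0,0,0.06]
    - [0,0,0,0,0,0,0.06]

```text
t: 19.98
position: [0.6099, 0.2982, 0.091]
orientation: [0.914, -2.998, 0.001]
ft_force: [-0.5, 0.0, 0.9]
grip_width: 0.0605
gripper_force: 0.0
```

```bash
python3 - <<'E'
from h import *
p=arm.read_camera("side")
print([proj(p,(.6083,.3015,.0105))])
d=arm.trace(p,"plate0"); print([(e["p"],e["bbox"]) for e in d])
a=p["img"][110:220,150:310]; cv2.imwrite("pics/side7c.png",cv2.resize(a,None,fx=4.5,fy=4.5,interpolation=cv2.INTER_CUBIC))
plan((.6083,.3015,.025),124)
E
```

```text
[(np.float64(244.82672337206893), np.float64(145.42509785714978))]
[(0.87, [238.6, 233.5, 23.8, 11.4]), (0.76, [247.6, 180.1, 23.5, 13.9]), (0.65, [159.3, 136.9, 17.5, 2.6]), (0.62, [244.7, 159.4, 16.0, 13.8]), (0.49, [233.4, 141.4, 21.1, 8.7]), (0.48, [207.9, 160.3, 11.4, 13.9])]
pos [0.6125 0.2996 0.0953] q6 -1.81 turn [-0.   0.  -0.1] shift mm [ 2.5  3.9 70.3] t 20.0833
```

View pics/side7c.png

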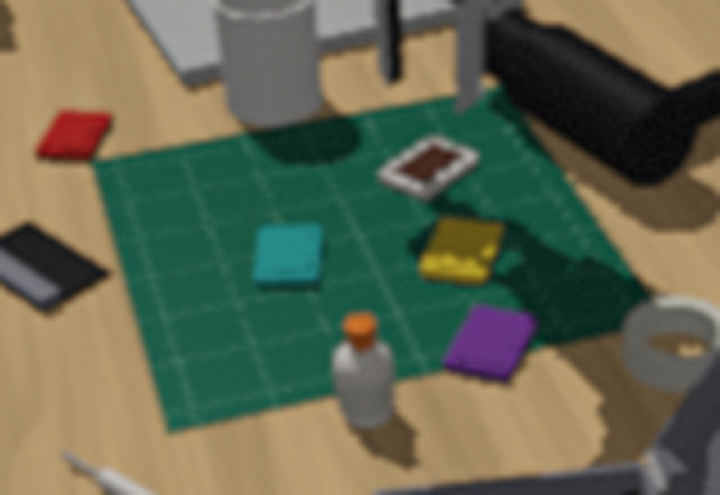

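arm_command:
  increments:
    - [0.0025,0.003,0.015,0,0,0,0.06]
    - [0,0,0.02,0,0,0,0.06]
    - [0,0,0.015,0,0,0,0.06]
    - [0,0,0.01,0,0,0,0.06]
    - [0,0,0.006,0,0,0,0.06]
    - [0,0,0,0,0,0,0.06]
    - [0,0,0,0,0,0,0.06]

```text
t: 20.67
position: [0.6087, 0.3019, 0.0296]
orientation: [-0.918, 3.003, 0.0]
ft_force: [-0.2, 1.0, -0.2]
grip_width: 0.0601
gripper_force: 0.0
```

arm_command:
  increments:
    - [0,0,0.0045,0,0,0,0.06]
    - [0,0,0,0,0,0,0.03]
    - [0,0,0,0,0,0,0.03]
    - [0,0,0,0,0,0,0.03]
    - [0,0,0,0,0,0,0.03]
    - [0,0,0,0,0,0,0.03]
  force: 12

```text
t: 21.17
position: [0.608, 0.3019, 0.0244]
orientation: [-0.918, 3.004, 0.0]
ft_force: [0.1, -0.3, 0.9]
grip_width: 0.0441
gripper_force: 12.0
```

arm_command:
  increments:
    - [0,0,-0.005,0,0,0,0.03]
    - [0,0,-0.015,0,0,0,0.03]
    - [0,0,-0.03,0,0,0,0.03]
    - [0,0,-0.035,0,0,0,0.03]
    - [0,0,-0.035,0,0,0,0.03]
    - [0,0,-0.01,0,0,6.5,0.03]
    - [0,0,0,0,0,6.5,0.03]
    - [0,0,0,0,0,6.5,0.03]
    - [0,0,0,0,0,6.5,0.03]
    - [0,0,0,0,0,6.5,0.03]
    - [0,0,0,0,0,6.5,0.03]
    - [0,0,0,0,0,6.5,0.03]
    - [0,0,0,0,0,0,0.03]

```text
t: 22.25
position: [0.6077, 0.3018, 0.1542]
orientation: [0.318, 3.125, 0.0]
ft_force: [1.0, 0.5, -0.5]
grip_width: 0.0438
gripper_force: 12.0
```

```bash
python3 - <<'E'
from h import *
print(arm.observe()["grip_width"])
plan((.477,-.191,.095),78.6)
E
```

```text
0.043834164350643044
pos [0.6077 0.3018 0.1542] q6 -1.01 turn [ 0.   0.  -0.2] shift mm [  30.7 -508.9   59.2] t 22.25
```

arm_command:
  increments:
    - [0.001,-0.016,0,0,0,0,0.03]
    - [0.002,-0.0318,0,0,0,0,0.03]
    - [0.002,-0.0318,0,0,0,0,0.03]
    - [0.002,-0.0318,0,0,0,0,0.03]
    - [0.002,-0.0318,0,0,0,0,0.03]
    - [0.002,-0.0318,0,0,0,0,0.03]
    - [0.002,-0.0318,0,0,0,0,0.03]
    - [0.002,-0.0318,0,0,0,0,0.03]
    - [0.002,-0.0318,0,0,0,0,0.03]
    - [0.002,-0.0318,0,0,0,0,0.03]
    - [0.002,-0.0318,0,0,0,0,0.03]
    - [0.002,-0.0318,0,0,0,0,0.03]
    - [0.002,-0.0318,0,0,0,0,0.03]
    - [0.002,-0.0318,0,0,0,0,0.03]
    - [0.002,-0.0318,0,0,0,0,0.03]
    - [0.002,-0.0318,0,0,0,0,0.03]
    - [0.001,-0.016,0,0,0,0,0.03]
    - [0,0,0.02,0,0,0,0.03]
    - [0,0,0.02,0,0,0,0.03]
    - [0,0,0,0,0,0,0.03]

```text
t: 23.92
position: [0.4724, -0.1899, 0.1112]
orientation: [-0.312, -3.12, -0.004]
ft_force: [-0.4, 0.9, -0.9]
grip_width: 0.0436
gripper_force: 12.0
```

```bash
python3 - <<'E'
from h import *
arm.read_camera("top");p=arm.read_camera("side"); s=arm.observe(); P=s["position"]; print(P,s["grip_width"])
for off in(0,-.003):
    q=(P[0]+off*np.cos(.199),P[1]-off*np.sin(.199),-.199)
    print(np.round([proj(p,toW(q,(a*.032,-.022,P[2]-.016))) for a in(-1,1)],1))
g=cv2.cvtColor(p["img"],cv2.COLOR_BGR2GRAY); u,v=proj(p,(P[0],P[1],P[2]-.016)); v=int(v); u=int(u)
print(u-22)
for r in range(v+3,v+13): print(r,g[r,u-22:u+24])
plan((.477,-.191,.05),78.6)
E
```

```text
[ 0.47457473 -0.19044277  0.11387638] 0.043826523158673684
[[238.6 246.3]
 [268.7 243.1]]
[[237.1 246.5]
 [267.3 243.2]]
230
240 [153 149 146 142 128 112 107 138 178 191 171 117  65  55  59  58  58  57
  65  81  88  88  88  86  88  87  87  86  72  43  27  24  23  22  41  78
  99  94  67  52  89 112 114  95  57  26]
241 [108 101  90  83  77  91 106 136 177 192 172 120  67  52  58  55  54  55
  65  82  88  87  86  88  88  87  88  86  71  48  35  34  39  42  51  78
  98 100  76  52  79 101 104  88  58  29]
242 [ 50  47  38  30  45  83 104 127 171 191 174 126  68  52  57  57  55  60
  70  81  88  86  87  88  86  86  88  86  76  68  68  69  74  77  80  90
 102 102  80  50  51  67  72  68  59  52]
243 [ 32  31  31  27  41  81 103 120 167 192 183 144  92  74  83  90  88 100
 112 106  90  87  87  86  88  87  88  87  87  93  99 100 101 101 101 103
 105 103  88  61  36  34  36  43  65  79]
244 [ 33  33  35  33  43  77 100 115 163 191 192 172 145 139 145 150 149 158
 164 138  98  86  85  87  88  87  86  88  92  99 104 106 106 105 105 105
 106 104  90  65  36  29  27  33  64  94]
245 [ 35  35  3
[... 294 characters left out ...]
  90  96  98  98  96  94  95  94
  95  88  70  46  32  31  26  28  49  90]
247 [ 35  35  36  35  40  65  95  95 106 129 134 130 125 119 116 113 112 110
 105  98  88  85  87  85  83  83  84  82  84  82  78  76  66  59  56  51
  53  49  39  33  36  33  29  25  42  79]
248 [35 36 33 35 35 60 91 91 77 86 96 96 95 94 92 93 92 91 87 84 82 83 86 84
 77 82 88 88 85 82 80 76 56 32 27 26 29 32 31 32 31 32 29 27 29 59]
249 [ 35  34  35  32  30  52  91  93  72  63  71  71  73  72  71  79  83  85
  83  83  85  86  95  95  87  98 109 110 109 109 109 101  73  36  27  29
  33  33  33  38  35  31  32  25  26  48]
pos [ 0.4746 -0.1904  0.1139] q6 -1.89 turn [ 0.  -0.1 -0. ] shift mm [-2.5 -0.1 63.9] t 24.0167
```

arm_command:
  increments:
    - [-0.0028,0,0.015,0,0,0,0.03]
    - [0,0,0.02,0,0,0,0.03]
    - [0,0,0.015,0,0,0,0.03]
    - [0,0,0.01,0,0,0,0.03]
    - [0,0,0.004,0,0,0,0.03]
    - [0,0,0,0,0,0,0.03]
    - [0,0,0,0,0,0,0.03]
    - [0,0,0,0,0,0,0.03]

```text
t: 24.68
position: [0.4786, -0.1915, 0.051]
orientation: [0.314, 3.124, -0.001]
ft_force: [0.0, 0.8, -0.1]
grip_width: 0.044
gripper_force: 12.0
```

arm_command:
  increments:
    - [0.0008,0.0003,0.005,0,0,0,0.03]
    - [0,0,0.004,0,0,0,0.03]
    - [0,0,0.003,0,0,0,0.03]
    - [0,0,0.002,0,0,0,0.03]
    - [0,0,0.001,0,0,0,0.03]
    - [0,0,0,0,0,0,0.03]
    - [0,0,0,0,0,0,0.03]

```text
t: 25.27
position: [0.477, -0.1907, 0.0349]
orientation: [-0.315, -3.126, -0.0]
ft_force: [0.1, 0.9, -0.5]
grip_width: 0.0436
gripper_force: 12.0
```

arm_command:
  increments:
    - [0,0,0.0005,0,0,0,0.03]
    - [0,0,0,0,0,0,0.054]
    - [0,0,0,0,0,0,0.054]
    - [0,0,0,0,0,0,0.054]
    - [0,0,-0.01,0,0,0,0.054]
    - [0,0,-0.025,0,0,0,0.054]
    - [0,0,-0.035,0,0,0,0.054]
    - [0,0,-0.04,0,0,0,0.054]
    - [0,0,-0.04,0,0,0,0.054]
    - [0,0,-0.04,0,0,0,0.03]
    - [0,0,-0.04,0,0,0,0.0]
    - [0.03,0,-0.03,0,0,0,0.0]
    - [0.035,0,0,0,0,0,0.0]
    - [0.035,0,0,0,0,0,0.0]
    - [0.02,0,0,0,0,0,0.0]
    - [0,0,0,0,0,0,0.0]

```text
t: 26.6
position: [0.356, -0.1653, 0.2952]
orientation: [-0.316, -3.125, 0.001]
ft_force: [0.5, 1.0, -0.3]
grip_width: 0.0106
gripper_force: 0.0
```

```bash
python3 - <<'E'
from h import *
ps={n:arm.read_camera(n) for n in("top","side")}
T={}
for n,p in ps.items():
    for q0 in((.491,-.116,-.199),(.477,-.191,-.199)): print(n,"placed",edgefit(p,q0,boxsegs(.032,.022,.018)+boxsegs(.026,.016,.0195)))
    d=arm.tip_of(p,"lid_tongue"); print(d[:2]); T[n]=d[0]["location"]
    d=[e for e in arm.trace(p,"plate0")]; print([(round(e["p"],2),e["bbox"]) for e in d])
# triangulate tongue
def r(X): return np.concatenate([np.array(proj(ps[n],X))-np.array(T[n])[::-1] for n in T])
s=least_squares(r,(.7,-.18,.2)); print("lid tongue",s.x,r(s.x))
C=np.array([.5237,-.1618]); c,sn=np.cos(-.199),np.sin(-.199); d=s.x[:2]-C; l=np.array([c*d[0]+sn*d[1],-sn*d[0]+c*d[1]]); print("case frame",l)
print("lid fit")
H=lambda th,sl: np.array([.0825-.177*np.cos(th)-.006*np.sin(th)*-1*-1*-1,sl,.034+.177*np.sin(th)+.006*np.cos(th)])
def r2(q): return r(toW((*C,-.199),H(q[0],q[1])))
s2=least_squares(r2,(2.0,0)); print(s2.x,r2(s2.x),toW((*C,-.199),H(*s2.x)))
plan((.44,-.15,.25),78.6)
A=[cv2.resize(ps[n]["img"][r_:r_+140,c_:c_+150],(395,369),interpolation=cv2.INTER_CUBIC) for n,r_,c_ in(("top",115,250),("side",160,220))]
cv2.imwrite("pics/c8.png",np.hstack(A))
E
```

```text
top placed (array([ 0.49295674, -0.11220524, -0.20660048]), np.float64(-208.4375762939453))
top placed (array([ 0.47842615, -0.19182187, -0.19979539]), np.float64(-218.09384155273438))
[{'location': [140.2, 325.8], 'p': 0.65}]
[(0.75, [287.4, 200.5, 17.8, 21.5]), (0.63, [311.4, 205.7, 14.4, 19.4]), (0.55, [226.6, 174.7, 19.1, 18.9]), (0.51, [183.7, 205.5, 20.4, 16.6]), (0.49, [114.8, 244.1, 21.4, 16.1])]
side placed (array([ 0.49258149, -0.11229652, -0.19148323]), np.float64(-221.6663055419922))
side placed (array([ 0.47809958, -0.19153696, -0.19218814]), np.float64(-254.58602905273438))
[{'location': [176.3, 344.6], 'p': 0.91}]
[(0.98, [235.4, 253.7, 33.3, 15.8]), (0.77, [207.8, 158.3, 13.9, 12.9]), (0.68, [239.8, 232.7, 24.6, 8.8]), (0.58, [244.1, 160.5, 16.0, 13.0]), (0.54, [250.7, 179.5, 17.4, 13.9])]
lid tongue [ 0.68500053 -0.18645367  0.20513528] [-0.35423572  0.8471235   0.6556822  -0.11915861]
case frame [0.16299099 0.00772024]
lid fit
[2.01885799 0.01315474] [-3.03021358  1.0545745  -0.37686879  3.59146129] [ 0.68763993 -0.18144204  0.19092875]
pos [ 0.3609 -0.1673  0.2938] q6 -1.98 turn [ 0.   0.  -0.1] shift mm [-74.1  32.6  43.8] t 26.9
```

View pics/c8.png

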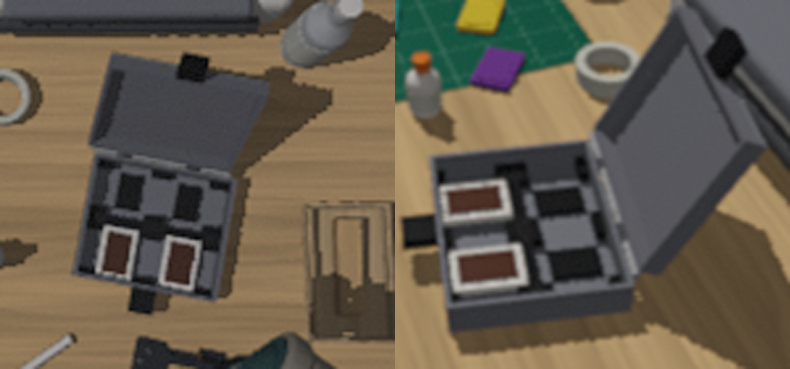

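```bash
python3 - <<'E'
from h import *
from scipy.optimize import minimize
ps={n:arm.read_camera(n) for n in("top","side")}
M={}
for n,p in ps.items():
    g=cv2.GaussianBlur(cv2.cvtColor(p["img"],cv2.COLOR_BGR2GRAY).astype(np.float32),(0,0),.8); M[n]=np.hypot(cv2.Sobel(g,5,1,0),cv2.Sobel(g,5,0,1))
S=[(np.array(a)*(1-t)+np.array(b)*t) for a,b in boxsegs(.032,.022,.008)+boxsegs(.026,.016,.0095) for t in np.linspace(.05,.95,30)]
S=np.array(S)
def f(q):
    Rm=R.from_euler("ZXY",[q[2],q[4],q[5]]).as_matrix(); W=S@Rm.T+np.array([q[0],q[1],q[3]]); t=0
    for n,p in ps.items():
        P=np.array([proj(p,X) for X in W],np.float32); t-=cv2.remap(M[n],P[:,0],P[:,1],cv2.INTER_LINEAR).mean()
    return t
for q0 in((.4925,-.114,-.199),(.478,-.1915,-.199)):
    for flat in(1,0):
        b=min((minimize(lambda q:f(q) if not flat else f([*q[:4],0,0]),[*q0,.010+dz,tx,0],method="Nelder-Mead",options=dict(maxiter=500,initial_simplex=np.array([*q0,.010+dz,tx,0])+np.vstack([np.zeros(6),np.diag([.003,.003,.03,.004,.1,.1])]))) for dz,tx in((0,0),(.003,.1),(.003,-.1))),key=lambda r:r.fun)
        print(flat,np.round(b.x,4),b.fun)
    print("nominal z .010", f([*q0,.010,0,0]))
A=[cv2.resize(ps[n]["img"][r_:r_+h,c_:c_+w],(395,395*h//w),interpolation=cv2.INTER_CUBIC) for n,r_,c_,h,w in(("top",190,278,50,50),("side",220,225,50,50))]
cv2.imwrite("pics/c9.png",np.hstack(A))
E
```

```text
1 [ 0.4927 -0.1121 -0.2009  0.0099 -0.0185  0.0351] -428.9624328613281
0 [ 0.4928 -0.1134 -0.1947  0.008  -0.1183 -0.0268] -437.52716064453125
nominal z .010 -409.51135
1 [ 0.4781 -0.1918 -0.2023  0.0101  0.147   0.0493] -472.0782775878906
0 [ 0.4781 -0.1932 -0.2052  0.0087 -0.1197 -0.0105] -481.09063720703125
nominal z .010 -470.66788
```

View pics/c9.png

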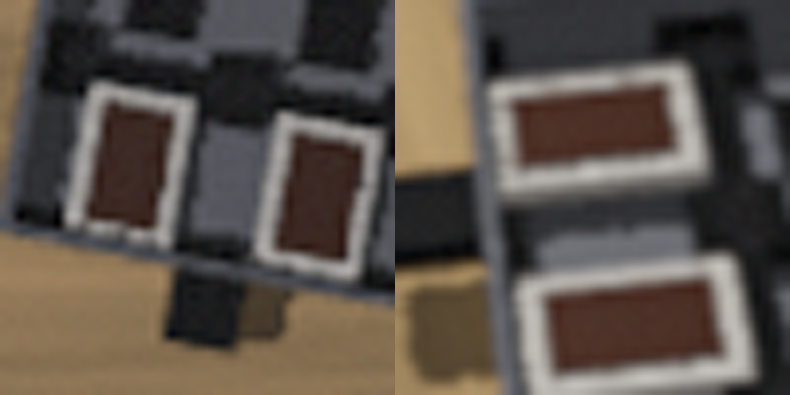

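```bash
cat >> h.py <<'E'
CQ=(.5237,-.1618,-.199)
def lidpt(th,sl,l,w,nn):
    return toW(CQ,(.0825-l*np.cos(th)+nn*np.sin(th),w+sl,.034+l*np.sin(th)+nn*np.cos(th)))
def lidfit(ps,q0):
    from scipy.optimize import minimize
    S=[((.004,.091),(.161,.091)),((.004,-.091),(.161,-.091)),((.161,.091),(.161,.015)),((.161,-.015),(.161,-.091)),((.161,.015),(.193,.015)),((.161,-.015),(.193,-.015)),((.193,-.015),(.193,.015))]
    S=np.array([np.array(a)*(1-t)+np.array(b)*t for a,b in S for t in np.linspace(.05,.95,30)])
    M={}
    for n,p in ps.items():
        g=cv2.GaussianBlur(cv2.cvtColor(p["img"],cv2.COLOR_BGR2GRAY).astype(np.float32),(0,0),1); M[n]=np.hypot(cv2.Sobel(g,5,1,0),cv2.Sobel(g,5,0,1))
    def f(q):
        t=[]
        for n,p in ps.items():
            P=np.array([proj(p,lidpt(*q,l,w,0)) for l,w in S],np.float32); t.append(cv2.remap(M[n],P[:,0],P[:,1],cv2.INTER_LINEAR).mean())
        return -sum(t)
    g=[(f((th,sl)),th,sl) for th in q0[0]+np.linspace(-.2,.2,17) for sl in np.linspace(-.014,.014,15)]
    b=min(g); r=minimize(f,b[1:],method="Nelder-Mead",options=dict(initial_simplex=np.array(b[1:])+np.array([[0,0],[.01,0],[0,.001]])))
    return r.x,r.fun
E
python3 - <<'E'
from h import *
ps={n:arm.read_camera(n) for n in("top","side")}
print(lidfit(ps,(1.95,))); q,_=lidfit({"top":ps["top"]},(1.95,)); print(q,lidfit({"side":ps["side"]},(1.95,)))
q,_=lidfit(ps,(1.95,))
C=lidpt(*q,.177,0,.006); print("tongue",C,[proj(p,C) for p in ps.values()])
A=[]
for n,r_,c_ in(("top",115,270),("side",150,270)):
    im=cv2.resize(ps[n]["img"],None,fx=4,fy=4,interpolation=cv2.INTER_CUBIC)
    for P in([(.004,.091),(.161,.091),(.161,.015),(.193,.015),(.193,-.015),(.161,-.015),(.161,-.091),(.004,-.091)],):
        cv2.polylines(im,[np.array([(np.array(proj(ps[n],lidpt(*q,l,w,0)))+.5)*4 for l,w in P],np.int32)],True,(0,255,0),1)
    A.append(im[r_*4:r_*4+400,c_*4:c_*4+396])
cv2.imwrite("pics/c10.png",np.hstack(A))
plan((C[0],C[1],C[2]+.08),78.6)
E
```

```text
(array([2.09253865, 0.01381304]), np.float64(-192.054443359375))
[2.10070124 0.01280405] (array([2.02481783, 0.01239411]), np.float64(-86.51551055908203))
tongue [ 0.69887592 -0.18303644  0.18446018] [(np.float64(322.80760704918237), np.float64(137.9774550962192)), (np.float64(348.7708514558925), np.float64(181.6055708279229))]
pos [ 0.3604 -0.1671  0.2936] q6 -1.98 turn [ 0.  -0.  -0.1] shift mm [-334.9   51.2   29.1] t 27.1
```

View pics/c10.png

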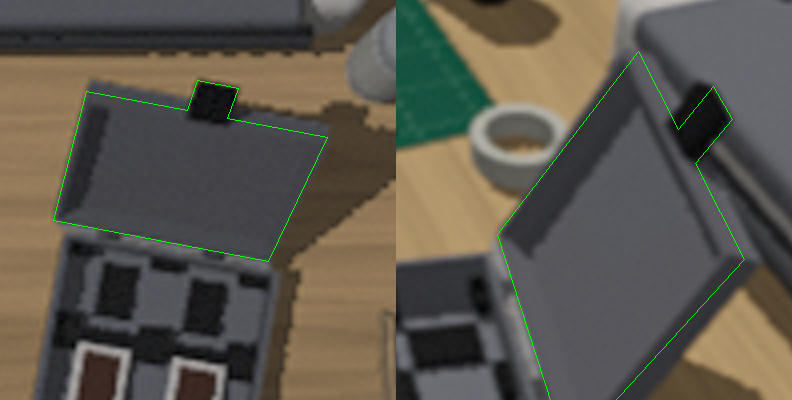

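arm_command:
  increments:
    - [-0.015,0.0023,0,0,0,0,0.06]
    - [-0.03,0.0046,0,0,0,0,0.06]
    - [-0.03,0.0046,0,0,0,0,0.06]
    - [-0.03,0.0046,0,0,0,0,0.06]
    - [-0.03,0.0046,0,0,0,0,0.06]
    - [-0.03,0.0046,0,0,0,0,0.06]
    - [-0.03,0.0046,0,0,0,0,0.06]
    - [-0.03,0.0046,0,0,0,0,0.06]
    - [-0.03,0.0046,0,0,0,0,0.06]
    - [-0.03,0.0046,0,0,0,0,0.06]
    - [-0.03,0.0046,0,0,0,0,0.06]
    - [-0.015,0.0023,0,0,0,0,0.06]
    - [0,0,0,0,0,0,0.06]
    - [0,0,0,0,0,0,0.06]
  force: 15

```text
t: 28.27
position: [0.6944, -0.1826, 0.2919]
orientation: [-0.313, -3.124, -0.001]
ft_force: [-0.1, 0.5, 0.3]
grip_width: 0.0595
gripper_force: 0.0
```

```bash
python3 - <<'E'
from h import *
plan((.6936,-.1833,.1975),78.6)
ps={n:arm.read_camera(n) for n in("top","side")}
p=ps["side"]; a=p["img"][90:200,290:430]; cv2.imwrite("pics/side11.png",cv2.resize(a,None,fx=5,fy=5,interpolation=cv2.INTER_CUBIC))
E
```

```text
pos [ 0.6944 -0.1826  0.2919] q6 -1.72 turn [ 0.  -0.1 -0.1] shift mm [ 0.7 -0.8 94.4] t 28.2667
```

View pics/side11.png

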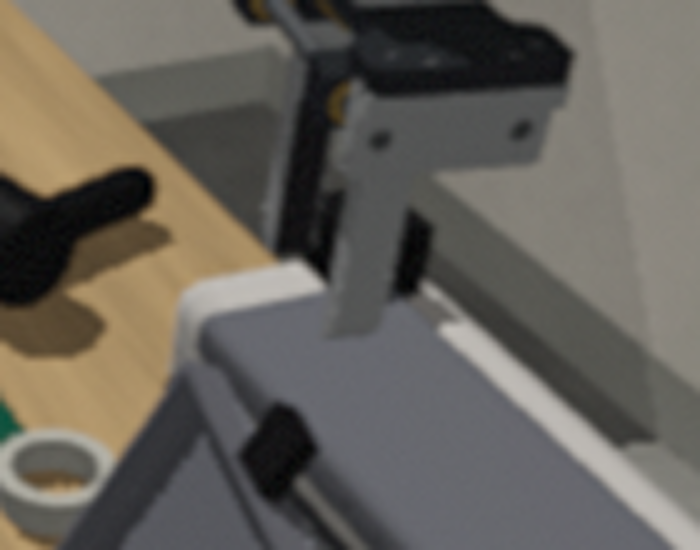

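arm_command:
  increments:
    - [0.0007,-0.0008,0.015,0,0,0,0.06]
    - [0,0,0.02,0,0,0,0.06]
    - [0,0,0.02,0,0,0,0.06]
    - [0,0,0.012,0,0,0,0.06]
    - [0,0,0.008,0,0,0,0.06]
    - [0,0,0,0,0,0,0.06]
    - [0,0,0,0,0,0,0.06]

```text
t: 28.95
position: [0.6921, -0.1838, 0.2197]
orientation: [0.315, 3.125, -0.0]
ft_force: [-0.3, -0.1, 0.1]
grip_width: 0.0597
gripper_force: 0.0
```

arm_command:
  increments:
    - [0,0,0.007,0,0,0,0.06]
    - [0,0,0.007,0,0,0,0.06]
    - [0,0,0.006,0,0,0,0.06]
    - [0,0,0,0,0,0,0.06]
    - [0,0,0,0,0,0,0.06]
    - [0,0,0,0,0,0,0.02]
    - [0,0,0,0,0,0,0.02]
    - [0,0,0,0,0,0,0.02]
    - [0,0,0,0,0,0,0.02]
    - [0,0,0,0,0,0,0.02]
    - [0,0,0,0,0,0,0.02]
  force: 15

```text
t: 29.87
position: [0.6929, -0.1833, 0.1993]
orientation: [0.314, 3.125, 0.002]
ft_force: [0.5, 1.7, 1.3]
grip_width: 0.0298
gripper_force: 15.0
```

```bash
python3 - <<'E'
import numpy as np
f=lambda t:np.array([.0825-.177*np.cos(t)+.006*np.sin(t),.034+.177*np.sin(t)+.006*np.cos(t)])
t=np.linspace(2.06,.12,41); P=np.array([f(x) for x in t]); c=np.round(P-P[0],4); d=-np.diff(c,axis=0)
print([[float(round(a,4)),0,float(round(b,4)),0,0,0,.02] for a,b in d])
E
```

```text
[[0.0075, 0, -0.0041, 0, 0, 0, 0.02], [0.0078, 0, -0.0037, 0, 0, 0, 0.02], [0.0079, 0, -0.0034, 0, 0, 0, 0.02], [0.008, 0, -0.003, 0, 0, 0, 0.02], [0.0082, 0, -0.0026, 0, 0, 0, 0.02], [0.0083, 0, -0.0021, 0, 0, 0, 0.02], [0.0084, 0, -0.0018, 0, 0, 0, 0.02], [0.0085, 0, -0.0014, 0, 0, 0, 0.02], [0.0086, 0, -0.0009, 0, 0, 0, 0.02], [0.0085, 0, -0.0006, 0, 0, 0, 0.02], [0.0086, 0, -0.0001, 0, 0, 0, 0.02], [0.0086, 0, 0.0003, 0, 0, 0, 0.02], [0.0086, 0, 0.0007, 0, 0, 0, 0.02], [0.0085, 0, 0.0012, 0, 0, 0, 0.02], [0.0084, 0, 0.0015, 0, 0, 0, 0.02], [0.0084, 0, 0.002, 0, 0, 0, 0.02], [0.0082, 0, 0.0023, 0, 0, 0, 0.02], [0.0082, 0, 0.0027, 0, 0, 0, 0.02], [0.008, 0, 0.0032, 0, 0, 0, 0.02], [0.0078, 0, 0.0035, 0, 0, 0, 0.02], [0.0077, 0, 0.0039, 0, 0, 0, 0.02], [0.0074, 0, 0.0043, 0, 0, 0, 0.02], [0.0073, 0, 0.0046, 0, 0, 0, 0.02], [0.007, 0, 0.005, 0, 0, 0, 0.02], [0.0067, 0, 0.0053, 0, 0, 0, 0.02], [0.0065, 0, 0.0056, 0, 0, 0, 0.02], [0.0062, 0, 0.0059, 0, 0, 0, 0.02], [0.0059, 0, 0.0062, 0, 0, 0, 0.02], [0.0057, 0, 0.0065, 0, 0, 0, 0.02], [0.0052, 0, 0.0068, 0, 0, 0, 0.02], [0.005, 0, 0.007, 0, 0, 0, 0.02], [0.0046, 0, 0.0073, 0, 0, 0, 0.02], [0.0043, 0, 0.0074, 0, 0, 0, 0.02], [0.0038, 0, 0.0077, 0, 0, 0, 0.02], [0.0035, 0, 0.0078, 0, 0, 0, 0.02], [0.0032, 0, 0.008, 0, 0, 0, 0.02], [0.0027, 0, 0.0082, 0, 0, 0, 0.02], [0.0023, 0, 0.0083, 0, 0, 0, 0.02], [0.002, 0, 0.0083, 0, 0, 0, 0.02], [0.0015, 0, 0.0085, 0, 0, 0, 0.02]]
```

arm_command:
  increments:
    - [0.0075,0,-0.0041,0,0,0,0.02]
    - [0.0078,0,-0.0037,0,0,0,0.02]
    - [0.0079,0,-0.0034,0,0,0,0.02]
    - [0.008,0,-0.003,0,0,0,0.02]
    - [0.0082,0,-0.0026,0,0,0,0.02]
    - [0.0083,0,-0.0021,0,0,0,0.02]

```text
t: 30.37
position: [0.6445, -0.1738, 0.2178]
orientation: [-0.315, -3.125, -0.001]
ft_force: [2.3, 2.4, -4.9]
grip_width: 0.0297
gripper_force: 15.0
```

arm_command:
  increments:
    - [0.0084,0,-0.0014,0,0,0,0.02]
    - [0.0085,0,-0.001,0,0,0,0.02]
    - [0.0086,0,-0.0006,0,0,0,0.02]
    - [0.0085,0,-0.0003,0,0,0,0.02]
    - [0.0086,0,-0.0001,0,0,0,0.02]
    - [0.0086,0,0.0003,0,0,0,0.02]
    - [0.0086,0,0.0007,0,0,0,0.02]
    - [0.0085,0,0.0012,0,0,0,0.02]
    - [0.0084,0,0.0015,0,0,0,0.02]
    - [0.0084,0,0.002,0,0,0,0.02]
    - [0.0082,0,0.0023,0,0,0,0.02]
    - [0.0082,0,0.0027,0,0,0,0.02]
    - [0.008,0,0.0032,0,0,0,0.02]

```text
t: 31.45
position: [0.5371, -0.1524, 0.2084]
orientation: [-0.314, -3.126, 0.001]
ft_force: [0.2, 2.1, 6.9]
grip_width: 0.0298
gripper_force: 15.0
```

arm_command:
  increments:
    - [0.0078,0,0.0035,0,0,0,0.02]
    - [0.0077,0,0.0039,0,0,0,0.02]
    - [0.0074,0,0.0043,0,0,0,0.02]
    - [0.0073,0,0.0046,0,0,0,0.02]
    - [0.007,0,0.005,0,0,0,0.02]
    - [0.0067,0,0.0053,0,0,0,0.02]
    - [0.0065,0,0.0056,0,0,0,0.02]
    - [0.0062,0,0.0059,0,0,0,0.02]
    - [0.0059,0,0.0062,0,0,0,0.02]
    - [0.0057,0,0.0065,0,0,0,0.02]
    - [0.0052,0,0.0068,0,0,0,0.02]

```text
t: 32.37
position: [0.4622, -0.1372, 0.1493]
orientation: [-0.313, -3.119, 0.0]
ft_force: [-2.6, 1.0, 5.0]
grip_width: 0.03
gripper_force: 15.0
```

arm_command:
  increments:
    - [0.005,0,0.007,0,0,0,0.02]
    - [0.0046,0,0.0073,0,0,0,0.02]
    - [0.0043,0,0.0074,0,0,0,0.02]
    - [0.0038,0,0.0077,0,0,0,0.02]
    - [0.0035,0,0.0078,0,0,0,0.02]
    - [0.0032,0,0.008,0,0,0,0.02]
    - [0.0027,0,0.0082,0,0,0,0.02]
    - [0.0023,0,0.0083,0,0,0,0.02]
    - [0,0,0,0,0,0,0.02]
    - [0,0,0,0,0,0,0.02]

```text
t: 33.2
position: [0.4325, -0.1307, 0.0865]
orientation: [-0.312, -3.115, -0.002]
ft_force: [-6.3, 1.4, -0.2]
grip_width: 0.03
gripper_force: 15.0
```

```bash
python3 - <<'E'
from h import *
s=arm.observe(); print(s["position"],s["ft_force"],s["grip_width"])
for th in(.3,.25,.2,.15): print(th,lidpt(th,.0125,.177,0,.006))
E
```

```text
[ 0.43251968 -0.13068675  0.08652198] [-6.27965846  1.43191382 -0.17765549] 0.02999401502588967
0.3 [ 0.44302365 -0.13277841  0.0920391 ]
0.25 [ 0.44038513 -0.1322463   0.08360398]
0.2 [ 0.43816317 -0.1317982   0.07504487]
0.15 [ 0.43636332 -0.13143523  0.06638318]
```

arm_command:
  increments:
    - [0,0,0,0,0,0,0.06]
    - [0,0,0,0,0,0,0.06]
    - [0,0,0,0,0,0,0.06]
    - [0,0,-0.015,0,0,0,0.06]
    - [0,0,-0.02,0,0,0,0.06]
    - [0,0,-0.01,0,0,0,0.06]
    - [0,0,0,0,0,0,0]
    - [0,0,0,0,0,0,0]
    - [0,0,0,0,0,0,0]
    - [0,0,0,0,0,0,0]
    - [0,0,0,0,0,0,0]
    - [0,0,0,0,0,0,0]
    - [0,0,0.008,0,0,0,0]
    - [0,0,0.006,0,0,0,0]
  force: 10

```text
t: 34.37
position: [0.4376, -0.1319, 0.1182]
orientation: [-0.315, -3.126, -0.0]
ft_force: [-1.0, 0.3, -0.3]
grip_width: 0.0099
gripper_force: 0.0
```

arm_command:
  increments:
    - [0,0,0.004,0,0,0,0]
    - [0,0,0.004,0,0,0,0]
    - [0,0,0.004,0,0,0,0]
    - [0,0,0.004,0,0,0,0]

```text
t: 34.7
position: [0.4375, -0.1318, 0.1025]
orientation: [-0.315, -3.125, -0.0]
ft_force: [0.2, 0.6, 1.2]
grip_width: 0.0007
gripper_force: 0.4
```

arm_command:
  increments:
    - [0,0,0.004,0,0,0,0]
    - [0,0,0.004,0,0,0,0]
    - [0,0,0.004,0,0,0,0]
    - [0,0,0.004,0,0,0,0]
    - [0,0,0.004,0,0,0,0]
    - [0,0,0.003,0,0,0,0]

```text
t: 35.2
position: [0.4376, -0.1318, 0.0795]
orientation: [-0.315, -3.125, -0.0]
ft_force: [-0.8, 0.5, 0.1]
grip_width: 0.0006
gripper_force: 0.4
```

arm_command:
  increments:
    - [0,0,0.003,0,0,0,0]
    - [0,0,0.003,0,0,0,0]
    - [0,0,0.002,0,0,0,0]
    - [0,0,0,0,0,0,0]

```text
t: 35.53
position: [0.4377, -0.1318, 0.0716]
orientation: [-0.315, -3.125, -0.0]
ft_force: [-0.0, 0.3, 0.6]
grip_width: 0.0003
gripper_force: 0.1
```

```bash
python3 - <<'E'
from h import *
ps={n:arm.read_camera(n) for n in("top","side")}
T={}
for n,p in ps.items():
    for l in("lid_tongue","case_tongue"): 
        d=arm.tip_of(p,l); print(n,l,[(round(e["p"],2),e["location"]) for e in d[:2]])
    for th in(0,.1,.2): print(th,np.round(proj(p,lidpt(th,.0125,.177,0,.006)),1),end=" ")
    print("case",np.round(proj(p,toW(CQ,(-.0945,0,.028))),1))
E
```

```text
top lid_tongue [(0.54, [215.3, 378.9])]
top case_tongue []
0 [300.6 228. ] 0.1 [301.4 227.7] 0.2 [302.3 226.7] case [303.9 228.7]
side lid_tongue [(0.96, [238.2, 227.0])]
side case_tongue []
0 [228.4 240.9] 0.1 [228.6 235.6] 0.2 [229.5 230.2] case [229.1 248.3]
```

arm_command:
  increments:
    - [0,0,0.002,0,0,0,0]
    - [0,0,0.002,0,0,0,0]
    - [0,0,0,0,0,0,0]

```text
t: 36.08
position: [0.4378, -0.1319, 0.0678]
orientation: [0.315, 3.126, 0.0]
ft_force: [-0.2, 0.4, 0.6]
grip_width: 0.0005
gripper_force: 0.3
```

arm_command:
  increments:
    - [0,0,0.001,0,0,0,0]
    - [0,0,0.001,0,0,0,0]
    - [0,0,0,0,0,0,0]

```text
t: 36.33
position: [0.4377, -0.1319, 0.066]
orientation: [-0.315, -3.126, -0.0]
ft_force: [-0.2, -0.2, 2.7]
grip_width: 0.0007
gripper_force: 1.4
```

arm_command:
  increments:
    - [0,0,0.001,0,0,0,0]
    - [0,0,0.001,0,0,0,0]
    - [0,0,0,0,0,0,0]

```text
t: 36.58
position: [0.4377, -0.1319, 0.0641]
orientation: [-0.315, -3.126, -0.0]
ft_force: [-1.0, 0.4, 5.5]
grip_width: 0.0004
gripper_force: 2.7
```

arm_command:
  increments:
    - [0,0,-0.01,0,0,0,0]
    - [0,0,-0.03,0,0,0,0]
    - [0,0,-0.04,0,0,0,0]
    - [0,0,-0.04,0,0,0,0.06]
    - [0.03,0,-0.03,0,0,0,0.06]
    - [0.04,0,0,0,0,0,0.06]
    - [0.03,0,0,0,0,0,0.06]
    - [0,0,0,0,0,0,0.06]

```text
t: 37.25
position: [0.3348, -0.1098, 0.2132]
orientation: [-0.315, -3.122, -0.002]
ft_force: [-0.5, 0.4, -1.0]
grip_width: 0.0303
gripper_force: 0.0
```

```bash
python3 - <<'E'
from h import *
from scipy.optimize import minimize
ps={n:arm.read_camera(n) for n in("top","side")}
for n,p in ps.items():
    for l in("lid_tongue","case_tongue"): 
        d=arm.tip_of(p,l); print(n,l,[(round(e["p"],2),e["location"]) for e in d[:2]])
# outline of lid outer top face & tongue top (normal .022 / .012)
S=[((.004,.091,.022),(.161,.091,.022)),((.004,-.091,.022),(.161,-.091,.022)),((.161,.091,.022),(.161,-.091,.022)),((.161,.015,.012),(.193,.015,.012)),((.161,-.015,.012),(.193,-.015,.012)),((.193,-.015,.012),(.193,.015,.012))]
S=[np.array(a)*(1-t)+np.array(b)*t for a,b in S for t in np.linspace(.05,.95,30)]
M={}
for n,p in ps.items():
    g=cv2.GaussianBlur(cv2.cvtColor(p["img"],cv2.COLOR_BGR2GRAY).astype(np.float32),(0,0),1); M[n]=np.hypot(cv2.Sobel(g,5,1,0),cv2.Sobel(g,5,0,1))
def f(q,ns=("top","side")):
    return -sum(cv2.remap(M[n],*np.split(np.array([proj(ps[n],lidpt(*q,*s)) for s in S],np.float32),2,1),cv2.INTER_LINEAR).mean() for n in ns)
for ns in(("top","side"),("side",)): print(ns,sorted((round(float(f((th,sl),ns)),1),round(th,3),round(sl,4)) for th in np.linspace(0,.25,11) for sl in np.linspace(-.004,.014,10))[:4])
A=[cv2.resize(ps[n]["img"][r_:r_+w,c_:c_+w],(395,395),interpolation=cv2.INTER_CUBIC) for n,r_,c_,w in(("top",160,270,80),("side",185,215,120))]
cv2.imwrite("pics/c12.png",np.hstack(A))
E
```

```text
top lid_tongue [(0.91, [229.3, 302.8]), (0.73, [213.3, 382.2])]
top case_tongue [(0.71, [226.2, 301.6]), (0.33, [195.6, 319.9])]
side lid_tongue [(0.86, [238.1, 227.4])]
side case_tongue [(0.77, [244.0, 230.4])]
('top', 'side') [(-267.4, np.float64(0.0), np.float64(0.012)), (-257.0, np.float64(0.0), np.float64(0.01)), (-251.1, np.float64(0.0), np.float64(0.014)), (-241.8, np.float64(0.025), np.float64(0.01))]
('side',) [(-147.6, np.float64(0.0), np.float64(0.012)), (-144.9, np.float64(0.0), np.float64(0.01)), (-138.7, np.float64(0.025), np.float64(0.008)), (-135.1, np.float64(0.0), np.float64(0.014))]
```

View pics/c12.png

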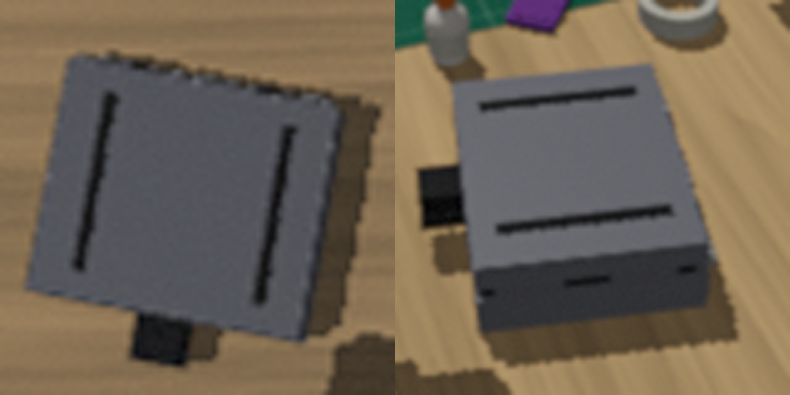

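```bash
python3 - <<'E'
from h import *
for n in("top","side"):
    p=arm.read_camera(n); g=cv2.cvtColor(p["img"],cv2.COLOR_BGR2GRAY)
    L=lambda x,y,z:np.round(proj(p,toW(CQ,(x,y,z))),1)
    for sl in(0,.006,.012): print(n,sl,"upper tongue end L/R",L(-.105,.015+sl,.046),L(-.105,-.015+sl,.046),"lid front corners",L(-.0785,.091+sl,.056),L(-.0785,-.091+sl,.056))
    print("lower tongue L/R",L(-.105,.015,.034),L(-.105,-.015,.034),"base corners",L(-.0785,.091,.034),L(-.0785,-.091,.034), L(-.0785,-.091,0))
    if n=="top":
        for r in(225,228,231,233): print(r,g[r,290:316])
    else:
        for c in(224,228,232): print(c,g[226:264,c])
        for c in(250,275): print(c,g[250:292,c], L(-.03 if c==250 else .03,-.091,.056),L(-.03 if c==250 else .03,-.079,.056),L(-.03 if c==250 else .03,-.091,.034),L(-.03 if c==250 else .03,-.091,0))
E
```

```text
top 0 upper tongue end L/R [299.5 231.1] [308.6 232.8] lid front corners [278.3 218.7] [333.6 229.3]
top 0.006 upper tongue end L/R [297.7 230.8] [306.8 232.5] lid front corners [276.5 218.3] [331.8 228.9]
top 0.012 upper tongue end L/R [295.9 230.4] [305.  232.1] lid front corners [274.7 218. ] [329.9 228.6]
lower tongue L/R [299.1 231. ] [308.1 232.7] base corners [277.9 218.8] [332.1 229.2] [330. 229.]
225 [129 130 131 127 129 130 116  71  19  25  32  28  24  27  27  28  25  34
  40  64  70  66  69  73  85  89]
228 [121 121 121 118 121 124  92  33  28  24  28  25  28  25  26  30  24  22
  40  57  61  62  61  59  90 115]
231 [117 117 116 116 118 105  63  16  23  28  26  24  29  28  26  27  17  25
  53  58  60  60  57  55  97 115]
233 [117 118 115 115 116 112 103 100  98  85  76  66  48  36  32  19  13  44
  84  95  94  93  95 105 111 109]
side 0 upper tongue end L/R [223.7 238.9] [224.5 248.5] lid front corners [232.2 212.7] [238.9 271. ]
side 0.006 upper tongue end L/R [223.5 237. ] [224.3 246.5] lid front corners [232.1 211.1] [238.7 268.8]
side 0.012 upper tongue end L/R [223.4 
[... 408 characters left out ...]
  16   9   9  11  14  16  10  11  42  92 123  91  66  66  68  68  67
  68  66]
232 [144 145 145 146 146 144 146 143 125  66  25  28  31  33  31  30  33  28
  23   9  12   9   9  17  20  10  19  62  96  91  72  69  72  71  70  71
  72  71]
250 [108 101  71  34  27  54  91 108 108 107 108 108 109 108 104  83  54  48
  49  49  49  50  49  48  48  49  50  49  51  49  50  51  49  50  55  63
  71  70  72  71  72  72] [261.8 268.4] [261. 264.] [261.8 274.9] [261.9 284.5]
275 [ 37  22  44  80 104 106 105 106 106 105 106 104  90  60  49  48  50  51
  44  26  21  38  48  50  50  48  50  50  49  49  49  54  66  72  72  73
  70  68  66  65  65  65] [289.6 265.3] [288.5 260.9] [289.2 271.8] [288.5 281.4]
```

```bash
python3 -c "
from h import *
plan((.4312,-.1426,.10),78.6)"
```

```text
pos [ 0.3411 -0.1124  0.2131] q6 -1.88 turn [ 0.  -0.  -0.1] shift mm [-94.3 -11.8 113.1] t 37.65
```

arm_command:
  increments:
    - [-0.015,-0.002,0,0,0,0,0.085]
    - [-0.027,-0.0034,0,0,0,0,0.085]
    - [-0.027,-0.0034,0,0,0,0,0.085]
    - [-0.0253,-0.003,0,0,0,0,0.085]
    - [0,0,0.025,0,0,0,0.085]
    - [0,0,0.03,0,0,0,0.085]
    - [0,0,0.03,0,0,0,0.085]
    - [0,0,0.025,0,0,0,0.085]
    - [0,0,0,0,0,0,0.085]
    - [0,0,0,0,0,0,0.085]
    - [0,0,0,0,0,0,0.085]

```text
t: 38.57
position: [0.432, -0.1431, 0.1043]
orientation: [0.314, 3.124, -0.001]
ft_force: [0.6, 0.4, 0.1]
grip_width: 0.0851
gripper_force: 0.0
```

```bash
python3 -c "
from h import *
plan((.4312,-.1426,.044),78.6); print(arm.observe()['grip_width'])"
```

```text
pos [ 0.432  -0.1431  0.1043] q6 -1.84 turn [-0.   0.1 -0.1] shift mm [ 0.9  0.4 60.3] t 38.5667
0.08509279242193925
```

arm_command:
  increments:
    - [0.0005,0.0005,0.015,0,0,0,0.085]
    - [0,0,0.02,0,0,0,0.085]
    - [0,0,0.013,0,0,0,0.085]
    - [0,0,0.008,0,0,0,0.085]
    - [0,0,0.004,0,0,0,0.085]
    - [0,0,0,0,0,0,0.085]
    - [0,0,0,0,0,0,0.055]
    - [0,0,0,0,0,0,0.055]
    - [0,0,0,0,0,0,0.055]
    - [0,0,0,0,0,0,0.055]
  force: 20

```text
t: 39.4
position: [0.4304, -0.1421, 0.0441]
orientation: [0.315, 3.124, -0.001]
ft_force: [-0.2, -0.1, 0.2]
grip_width: 0.0616
gripper_force: 0.0
```

arm_command:
  increments:
    - [0,0,0,0,0,0,0.048]
    - [0,0,0,0,0,0,0.044]
    - [0,0,0,0,0,0,0.04]
    - [0,0,0,0,0,0,0.036]
    - [0,0,0,0,0,0,0.032]
    - [0,0,0,0,0,0,0.028]
    - [0,0,0,0,0,0,0.024]
    - [0,0,0,0,0,0,0.02]
    - [0,0,0,0,0,0,0.02]
    - [0,0,0,0,0,0,0.02]

```text
t: 40.23
position: [0.4303, -0.1403, 0.0435]
orientation: [0.317, 3.125, 0.005]
ft_force: [3.1, 7.0, 1.6]
grip_width: 0.0301
gripper_force: 20.0
```

arm_command:
  increments:
    - [0,0.001,0,0,0,0,0.02]
    - [0,0.0008,0,0,0,0,0.02]
    - [0,0,0,0,0,0,0.02]
    - [0,0,0,0,0,0,0.02]
  force: 30

```text
t: 40.57
position: [0.4303, -0.1402, 0.0435]
orientation: [0.315, 3.126, -0.0]
ft_force: [1.1, 1.3, 0.2]
grip_width: 0.0301
gripper_force: 29.9
```

arm_command:
  increments:
    - [0,0,0,0,0,0,0.05]
    - [0,0,0,0,0,0,0.06]
    - [0,0,0,0,0,0,0.06]
    - [0,0,0,0,0,0,0.06]
    - [0,0,-0.01,0,0,0,0.06]
    - [0,0,-0.03,0,0,0,0.06]
    - [0,0,-0.04,0,0,0,0.06]
    - [0,0,-0.04,0,0,0,0.06]
    - [0.03,0,-0.04,0,0,0,0.06]
    - [0.04,0,0,0,0,0,0.06]
    - [0.04,0,0,0,0,0,0.06]
    - [0,0,0,0,0,0,0.06]

```text
t: 41.57
position: [0.32, -0.1161, 0.1963]
orientation: [-0.315, -3.12, -0.002]
ft_force: [-0.1, 0.2, -0.1]
grip_width: 0.0599
gripper_force: 0.0
```

```bash
python3 - <<'E'
from h import *
ps={n:arm.read_camera(n) for n in("top","side")}
p=ps["top"]; g=cv2.cvtColor(p["img"],cv2.COLOR_BGR2GRAY)
for r in(225,228,231): print(r,g[r,290:316])
p=ps["side"]; g=cv2.cvtColor(p["img"],cv2.COLOR_BGR2GRAY)
print(g[250:292,250]); print(g[226:264,228])
S=[((.004,.091,.022),(.161,.091,.022)),((.004,-.091,.022),(.161,-.091,.022)),((.161,.091,.022),(.161,-.091,.022)),((.161,.015,.012),(.193,.015,.012)),((.161,-.015,.012),(.193,-.015,.012)),((.193,-.015,.012),(.193,.015,.012))]
S=[np.array(a)*(1-t)+np.array(b)*t for a,b in S for t in np.linspace(.05,.95,30)]
M={}
for n,p in ps.items():
    g=cv2.GaussianBlur(cv2.cvtColor(p["img"],cv2.COLOR_BGR2GRAY).astype(np.float32),(0,0),1); M[n]=np.hypot(cv2.Sobel(g,5,1,0),cv2.Sobel(g,5,0,1))
def f(q,ns=("top","side")):
    return -sum(cv2.remap(M[n],*np.split(np.array([proj(ps[n],lidpt(*q,*s)) for s in S],np.float32),2,1),cv2.INTER_LINEAR).mean() for n in ns)
print(sorted((round(float(f((th,sl))),1),round(th,3),round(sl,4)) for th in np.linspace(-.02,.1,13) for sl in np.linspace(-.008,.014,12))[:4])
print(arm.observe()["t"],arm.observe()["position"])
E
```

```text
225 [129 129 128 131 128 127 129 127 130  96  32  24  27  27  24  26  29  38
  40  65  71  67  68  75  87  89]
228 [120 120 121 120 119 117 119 120 108  67  22  24  25  23  25  30  21  25
  36  57  64  60  62  61  62  56]
231 [115 117 116 116 116 115 116 120  87  32  25  27  24  23  28  24  26  26
  47  60  59  59  60  57  56  85]
[107 108 109 109 102  70  34  29  65 102 111 110 109 110 109 109 110 108
  93  63  53  51  50  50  51  50  49  51  50  50  49  51  50  50  55  63
  70  72  73  72  72  75]
[152 152 153 152 153 152 153 154 155 157 157 142  77  28  29  32  34  33
  33  32  30  22  12   6   7  12   9  42  95 124  92  68  67  68  69  68
  70  67]
[(-273.2, np.float64(-0.01), np.float64(0.004)), (-269.8, np.float64(-0.02), np.float64(0.004)), (-268.9, np.float64(0.0), np.float64(0.004)), (-265.9, np.float64(-0.02), np.float64(0.006))]
41.6667 [ 0.32627034 -0.1188797   0.19709077]
```

```bash
python3 -c "
from h import *
print(arm.job_done())"
```

```text
the job is handed in; nothing more can be done
None
```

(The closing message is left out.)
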